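# Sweep the walnut shells into the lidded tin

## Robot

A 6-joint arm with a two-finger parallel gripper is mounted at the origin on the work surface. World frame = base frame: x ahead of the robot, y to its left, z up, the work surface at z = 0. Lengths are in mm, angles in degrees, forces in N, time in s.
With the tool pointing down it reaches from about 300 to 850 mm from the base axis. Payload 4.2 kg.
Tool frame: the origin (TCP) lies at the very end of the fingers, on their centre line; the grasp point (between the pads) lies 19 mm behind it; z points along the fingers, y is the direction in which the jaws open and shut (so a half turn about z gives the same grasp; the last joint's range is limited). The gripper opens to 91 mm and grips with 3 to 60 N. Pads are 32 mm wide; open, the fingers measure 118 mm over their backs; the gripper's body (76 mm by 178 mm) begins 60 mm behind the grasp point.
Start: joints at [-65.546, 18.312, 89.639, -0, 72.044, -1.146], TCP at [248.454, -518.573, 174.176] pointing down, gripper open.
Joint ranges: [-177.97, 177.97], [-48.28, 115.42], [12.27, 149.76], [-77.06, 257.06], [2.81, 150.46], [-146.56, 146.56]. Speed limits (degrees/s): [147.25, 147.25, 180, 180, 180, 180].

## Interface

Orientations are given as [roll, pitch, yaw] about the fixed x, y, z axes, in that order (R = Rz(yaw) Ry(pitch) Rx(roll)).
In Python, from workcell import * gives the robot as it stands. The module is installed in compiled form; this text tells all that it offers.
- The arm moves only by the tool servo_tool, never from a script. Its argument "plan" is a list that holds one entry, the list of rows, each a list of 7 numbers: the shift along the tool's x, y, z in mm, then the turn, a rotation vector about the tool's x, y, z in rad, then the opening, from 0 (shut) to 1 (fully open). A call has 1 to 20 rows; each row is the pose to reach, as a shift and turn from the pose commanded when the call began, along the tool's axes at that moment; what a row does not reach only later rows make up. A row lasts 1/10 s, in which the tool goes at most 50 mm and 8.59 degrees, less where a joint would pass 70% of its speed; a pose out of reach is approached as far as the arm can. A call with a gripper value outside its range is refused whole. The fingers move at their own pace and stop on an object; "squeeze" is the grip in N (left out, the last holds). Time passes only in rows, so rows that repeat a pose let the fingers close. It gives the time, the measured TCP pose, the force and the opening at its end, in the units of the state.
- state(): the state, without advancing time (a new reading comes with each control period).
- grab_frame(name): name is "scene" or "top" or "wrist"; returns a dict with "color" (480x640x3 uint8, red, green, blue), "range_z" (480x640 float32, mm along the optical axis (not along the pixel's ray), 0 where there is no reading), "fx", "fy", "cx", "cy" (pixels), "rvec" (rotation vector, rad) and "tvec" (3), from world to camera coordinates, as OpenCV has them; the wrist camera has in their place "tool_from_camera" (4x4, takes a point from camera to tool coordinates, whose origin is the TCP and whose axes are the flange's). Camera axes: x right, y down, z forward; pixel columns grow to the right and rows downward; lengths in mm; the calibration is good to about 2 mm. A picture is of the moment at which its call begins: read the wrist's pose just before it.
- job_done(): hands the job in, once; it reports no verdict.
The state is a dict: "time_s": time; "qpos": joint angles; "qvel": joint speeds; "effort": joint torques, N m; "ee_pos": TCP position; "ee_rot": TCP orientation; "force": force on the tool from outside, world axes, zero at the start; "torque": the same for the moment, N m; "gripper_width": finger opening in mm.
Only numpy, scipy, OpenCV 4.12 (cv2) and the standard library are available. Lean on these libraries where they do the work, as an engineer would, in place of code of your own. Each camera call takes 0.05 s, during which the arm holds its last target.

## Task

Draw the green lid straight up off the shell tin, keeping it level, and set it down upright in the middle of the slate-grey mat. Then take the blue scraper block and sweep all five walnut shells along the board and over its open edge into the tin, without touching the shells with the gripper. Finally stand the scraper back upright in the middle of its cork mat; set things down rather than dropping them and leave everything else on the counter where it is.

Things in the scene. Friction and masses are not known exactly. Their poses are not given: they have to be found in the camera images.
- board (a point): centre of the top face of the nut-cracking board, pale wood, 200 mm (its x) by 220 mm (its y), top 55 mm above the counter, fixed. A rim 15 mm wide and 12 mm high runs along both long sides (-x and +x) and the -y end, leaving a clear channel 170 mm wide in x, from y = -95 mm to the open edge at y = +110 mm. x and y are level, z up. The shell tin stands past the open +y edge.
- tin (a point): centre of the inner floor of the steel shell tin, fastened down beyond the board's open +y edge (166 mm from the board's centre along its y; same axes). Floor 4 mm above the counter, inside 176 mm (x) by 94 mm (y), 3 mm walls, rim 52 mm above the counter (48 mm above this point, 3 mm below the board's top); 6 mm gap between its wall and the board's edge. It starts covered by its lid.
- lid_grip (a point): centre of the dark wooden bar handle (80 mm along x, 18 mm along y, 36 mm high) on the green metal lid of the tin, z up. The lid is 191 by 109 mm, about 250 g; its top face is 18 mm and the lower edge of its skirt 62 mm below this point. It starts on the tin, parallel to it; its lower edge must be over 67 mm above the counter to pass over the board.
- slate_top (a point): centre of the top face of the dark slate-grey mat, 220 mm (its x) by 140 mm (its y), 4 mm thick, fixed on the counter: the place for the lid. A lid standing on it has its handle centre 66 mm above the counter. May be on the left or on the right.
- cork_top (a point): centre of the top face of the cork mat, 180 mm (its x) by 80 mm (its y), 4 mm thick, fixed on the counter: the scraper's place, on the opposite side from the slate mat.
- scraper_grip (a point): centre of the upright grip (100 mm along x, 22 mm along y, 45 mm high) of the blue scraper block. Its foot below the grip is 140 mm (x) by 34 mm (y) and 30 mm high with a black rubber underside; the underside lies 52.5 mm below this point, the grip's top 22.5 mm above it. It weighs about 220 g and starts standing on the cork mat, long side roughly along the mat's x.
- shell0_mid (a point): middle of dark brown walnut half shell 0, 28 mm across, 12.5 mm high, a dome lying flat side down, loose on the board, 10 g.
- shell1_mid (a point): middle of dark brown walnut half shell 1, 25 mm across, 11 mm high, a dome lying flat side down, loose on the board, 10 g.
- shell2_mid (a point): middle of dark brown walnut half shell 2, 28 mm across, 12.5 mm high, a dome lying flat side down, loose on the board, 10 g.
- shell3_mid (a point): middle of dark brown walnut half shell 3, 25 mm across, 11 mm high, a dome lying flat side down, loose on the board, 10 g.
- shell4_mid (a point): middle of dark brown walnut half shell 4, 28 mm across, 12.5 mm high, a dome lying flat side down, loose on the board, 10 g.
- pie_dish: glass pie dish, 210 mm across, 42 mm high, holding nut kernels; origin at the centre of its underside. A bystander: leave it alone.
- fork_a: steel fork, 190 mm long, lying along its x; origin at the centre of its underside. A bystander: leave it alone.
- fork_b: second steel fork, 190 mm long, lying along its x; origin at the centre of its underside. A bystander: leave it alone.
- reamer: yellow plastic citrus reamer, 124 mm across, 60 mm high; origin at the centre of its underside. A bystander: leave it alone.
- sugar_bowl: black ceramic sugar bowl with lid, 100 mm across, 112 mm high; origin at the centre of its underside. A bystander: leave it alone.
- mug: blue mug, 80 mm across, 95 mm high; origin at the centre of its underside. A bystander: leave it alone.
- lid: the same lid; origin at the centre of its open lower edge, 62 mm below the handle centre. Its skirt telescopes 40 mm down over the tin with 1.5 mm play all round, so it must rise straight up 40 mm to clear the tin.
- scraper: the same scraper block; origin at the centre of its underside.
Things that resemble listed ones, but are neither listed nor needed, are in the scene too. Of the things that look like the part that bears cork_top, the middle-sized one is meant.

How it is judged:
By the outcome, as a careful person would: the job done as asked, in the order asked, and still so for the second after the job is handed in, with the robot touching nothing.
It also fails if it takes over 64 s, if anything falls off the work surface, if the arm or the gripper's body presses on something with over 40 N, if the wrist force passes 120 N, or if a joint passes its speed limit or range.

## Working session

There is one attempt and no reset: what is moved stays moved. The work goes in short steps, Python scripts to look and compute and a tool call to move; the robot and the scene stay as the last step left them, time stands still between calls to the robot, and variables do not carry over. Pictures are saved under pics/ and viewed, and the job is handed in when it is done.

Besides the shell and the picture viewer there is one more tool, called after ">>>" as name(argument=value, ...), one argument or row to a line, values as JSON. servo_tool: Moves the arm, as the interface text tells. Its arguments: {"type":"object","properties":{"plan":{"type":"array"},"squeeze":{"type":"number"}},"required":["plan"]}

```bash
mkdir -p pics; ls
cat > h.py <<'E'
from workcell import *
import numpy as np, cv2
from scipy.spatial.transform import Rotation as Ro
def save(n,fn,f=None):
    f=f or grab_frame(n); cv2.imwrite('pics/'+fn+'.png',f['color'][:,:,::-1]); 
    if n!='wrist': np.savez('pics/'+fn+'.npz',**f)
    return f
def toworld(f,u,v,z=None,d=None):
    R=cv2.Rodrigues(np.array(f['rvec'],float))[0]; t=np.array(f['tvec'],float).ravel()
    r=np.array([(u-f['cx'])/f['fx'],(v-f['cy'])/f['fy'],1.0])
    c=-R.T@t; w=R.T@r
    if z is not None: return c+w*(z-c[2])/w[2]
    if d is None: d=f['range_z'][int(v),int(u)]
    return c+w*d
E
python3 - <<'E'
from h import *
print(state())
for n in ['scene','top']:
    f=save(n,n+'0'); print(n,{k:f[k] for k in ['fx','fy','cx','cy','rvec','tvec']})
E
```

```text
pics
{'time_s': 0.0, 'qpos': array([-6.55476583e+01,  1.83503084e+01,  8.97078301e+01, -2.65554360e-04,
        7.20450430e+01, -1.14849310e+00]), 'qvel': array([-0.05613164, -0.0121317 , -0.0787089 ,  0.03827148,  0.09781089,
       -0.00111036]), 'effort': array([-1.12291909e-03, -4.12459660e+01, -2.31970203e+01,  7.24704308e-02,
        4.57007205e-02, -1.47504184e-04]), 'ee_pos': array([ 248.18474304, -518.01628026,  173.32407582]), 'ee_rot': array([-1.79896834e+02, -1.81571120e-03,  2.56009153e+01]), 'force': array([-0.17575683, -0.39087557, -0.44728619]), 'torque': array([ 0.01180284, -0.02092356, -0.02422345]), 'gripper_width': 91.06983280043868}
scene {'fx': 451.82834612013033, 'fy': 451.82834612013033, 'cx': 317.7140771819695, 'cy': 242.21338076861335, 'rvec': array([ 1.55571498,  2.19886326, -0.71243718]), 'tvec': array([ 173.03049092, -337.77467607, 1617.95444094])}
top {'fx': 501.3736579229426, 'fy': 501.3736579229426, 'cx': 315.5661999128534, 'cy': 244.9137272309165, 'rvec': array([ 2.13584348, -2.16155262,  0.128105  ]), 'tvec': array([   5.30851501,  524.73877451, 1628.18717004])}
```

View pics/scene0.png

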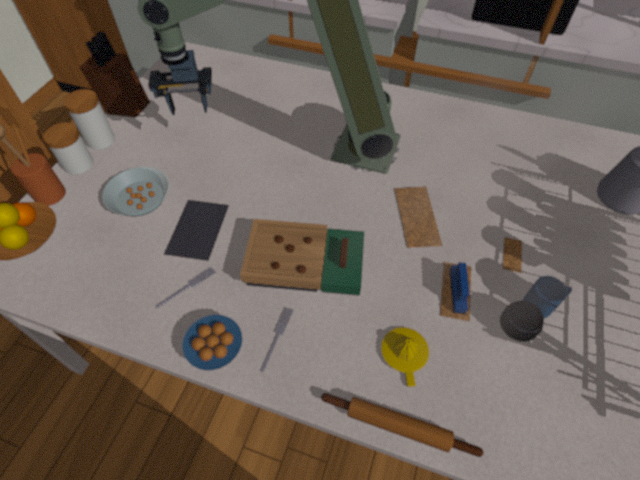

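View pics/top0.png

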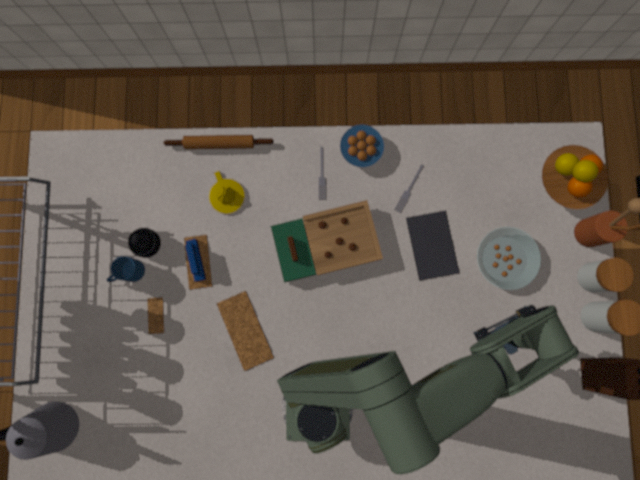

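Run:
```python
import cv2
a=cv2.imread('pics/top0.png')
cv2.imwrite('pics/t_a.png',cv2.resize(a[190:290,260:400],None,fx=5.5,fy=5.5,interpolation=cv2.INTER_CUBIC))
cv2.imwrite('pics/t_b.png',cv2.resize(a[220:380,100:290],None,fx=4,fy=3.5,interpolation=cv2.INTER_CUBIC))
```

```text
(no output)
```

View pics/t_a.png

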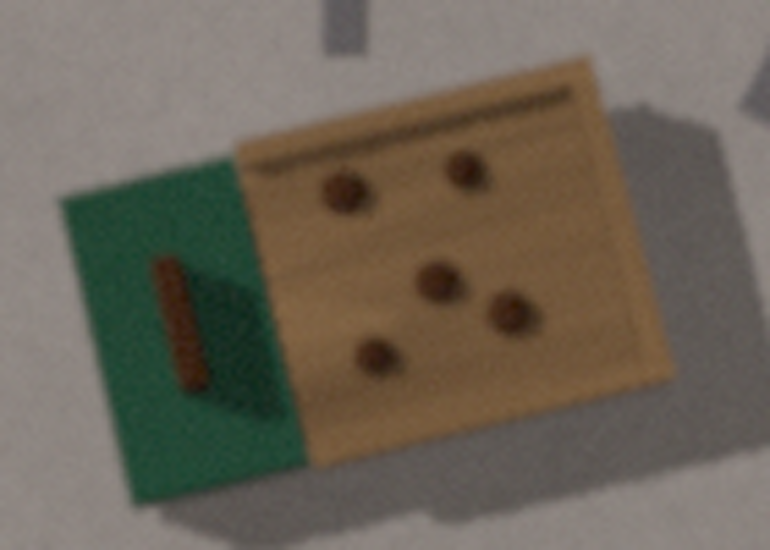

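View pics/t_b.png

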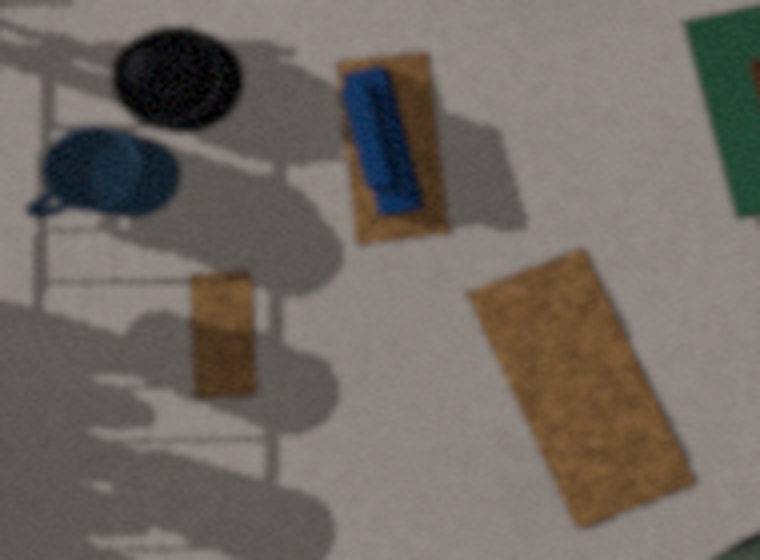

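Run:
```python
from h import *
f=dict(np.load('pics/top0.npz'))
def P(name,pts,z,ox,oy,sx,sy):
    W=np.array([toworld(f,ox+u/sx-.4,oy+v/sy-.4,z=z) for u,v in pts])
    print(name,W.mean(0).round(1)); 
    for i in range(len(W)):
        d=W[(i+1)%len(W)]-W[i]; print('   ',W[i].round(0),'edge',np.linalg.norm(d).round(0),np.degrees(np.arctan2(d[1],d[0])).round(1))
A=(260,190,5.5,5.5);B=(100,220,4,3.5)
P('lid',[(64,200),(235,157),(305,463),(135,505)],56,*A)
P('handle',[(152,258),(180,256),(210,388),(183,393)],92,*A)
P('board',[(235,145),(590,58),(675,375),(315,467)],60,*A)
P('cork',[(337,62),(428,53),(450,230),(360,242)],4,*B)
P('big',[(468,293),(582,250),(695,482),(585,525)],4,*B)
P('small',[(191,273),(249,270),(256,395),(195,398)],4,*B)
P('grip',[(343,75),(383,68),(420,205),(380,214)],60,*B)
P('slate',[(407,217),(446,210),(460,271),(421,280)],4,0,0,1,1)
d=f['range_z']
for n,(u,v) in dict(handle=(293,250),lid=(281,255),grip=(196,260),slate=(432,245),board=(360,250)).items(): print(n,toworld(f,u,v).round(0),d[v,u])
for i,(u,v) in enumerate([(343,192),(465,170),(438,283),(511,313),(376,357)]): print(i,toworld(f,260+u/5.5-.4,190+v/5.5-.4,z=62).round(0))
```

```text
lid [507.3  72.3  56. ]
    [587. 144.  56.] edge 106.0 -76.4
    [611.  41.  56.] edge 188.0 -167.8
    [427.   2.  56.] edge 103.0 103.2
    [404. 102.  56.] edge 188.0 12.9
handle [506.8  72.2  92. ]
    [546.  89.  92.] edge 16.0 -86.6
    [547.  73.  92.] edge 79.0 -167.6
    [469.  56.  92.] edge 16.0 99.8
    [466.  71.  92.] edge 81.0 12.6
board [546.8 -88.2  60. ]
    [618.  41.  60.] edge 219.0 -76.8
    [ 668. -172.   60.] edge 197.0 -166.7
    [ 476. -218.   60.] edge 219.0 103.7
    [425.  -4.  60.] edge 199.0 13.3
cork [477.9 396.3   4. ]
    [560. 446.   4.] edge 78.0 -84.2
    [568. 369.   4.] edge 173.0 -172.9
    [397. 347.   4.] edge 76.0 98.0
    [386. 423.   4.] edge 176.0 7.6
big [247.7 235.6   4. ]
    [337. 331.   4.] edge 103.0 -67.3
    [376. 237.   4.] edge 238.0 -156.6
    [158. 142.   4.] edge 98.0 113.1
    [120. 232.   4.] edge 238.0 24.6
small [300.4 535.5   4. ]
    [358. 564.   4.] edge 49.0 -87.3
    [361. 515.   4.] edge 118.0 -175.5
    [243. 506.   4.] edge 51.0 92.6
    [240. 557.   4.] edge 118.0 3.5
grip [478.  392.6  60. ]
    [540. 425.  60.] edge 33.0 -79.3
    [546. 393.  60.] edge 133.0 -165.8
    [417. 360.  60.] edge 33.0 103.8
    [409. 392.  60.] edge 135.0 14.2
slate [ 527.3 -396.4    4. ]
    [ 622. -311.    4.] edge 135.0 -80.5
    [ 644. -444.    4.] edge 211.0 -169.8
    [ 436. -481.    4.] edge 134.0 102.3
    [ 407. -350.    4.] edge 218.0 10.4
handle [502.  71.  90.] 1605.3939
lid [490. 112.  57.] 1636.2653
grip [477. 389.  62.] 1632.722
slate [ 523. -392.    7.] 1684.8701
board [ 503. -146.   55.] 1637.6808
0 [588. -23.  62.]
1 [601. -96.  62.]
2 [533. -79.  62.]
3 [ 514. -121.   62.]
4 [489. -41.  62.]
```

```bash
cat >> h.py <<'E'
import json,sys
def cmd(): return json.load(open('cmd.json'))
def setcmd(x,y,z,yaw): json.dump([x,y,z,yaw],open('cmd.json','w'))
def need(x,y,z,yaw):
    """shift & turn in tool axes from commanded pose to target (tool down)"""
    c=cmd(); R=Ro.from_euler('xyz',[180,0,c[3]],degrees=True).as_matrix()
    s=R.T@(np.array([x,y,z])-np.array(c[:3])); dy=(yaw-c[3]+180)%360-180
    print('shift',s.round(1),'rz',round(-np.radians(dy),4),'minrows',round(max(np.linalg.norm(s)/50,abs(dy)/8.59),1))
def wtoworld(f,st,u,v,z=None):
    T=np.array(f['tool_from_camera']); R=Ro.from_euler('xyz',st['ee_rot'],degrees=True).as_matrix()
    r=np.array([(u-f['cx'])/f['fx'],(v-f['cy'])/f['fy'],1.0])
    c=R@T[:3,3]+st['ee_pos']; w=R@T[:3,:3]@r
    if z is None: return c+w*f['range_z'][int(round(v)),int(round(u))]
    return c+w*(z-c[2])/w[2]
def wsave(fn):
    st=state(); f=grab_frame('wrist'); cv2.imwrite('pics/'+fn+'.png',f['color'][:,:,::-1])
    np.savez('pics/'+fn+'.npz',**f,ee_pos=st['ee_pos'],ee_rot=st['ee_rot']); return f,st
def wload(fn):
    d=dict(np.load('pics/'+fn+'.npz')); return d,d
def px(f,st,p):
    T=np.array(f['tool_from_camera']); R=Ro.from_euler('xyz',st['ee_rot'],degrees=True).as_matrix()
    q=T[:3,:3].T@(R.T@(np.array(p)-st['ee_pos'])-T[:3,3]); return q[:2]/q[2]*[f['fx'],f['fy']]+[f['cx'],f['cy']]
E
python3 - <<'E'
from h import *
setcmd(248.454,-518.573,174.176,25.6)
f,st=wsave('w0'); print(f['tool_from_camera'],f['fx'],f['cx'],f['cy'])
need(500,-250,330,13)
E
```

```text
[[ 5.64706882e-04 -9.57938605e-01 -2.86972664e-01  8.27550766e+01]
 [ 9.99999828e-01  4.95458340e-04  3.13925768e-04  7.62812402e-01]
 [-1.58538612e-04 -2.86972792e-01  9.57938720e-01 -2.10483255e+02]
 [ 0.00000000e+00  0.00000000e+00  0.00000000e+00  1.00000000e+00]] 392.86033443366176 321.95880475331825 232.2157947957304
shift [ 342.9 -133.5 -155.8] rz 0.2199 minrows 8.0
```

View pics/w0.png

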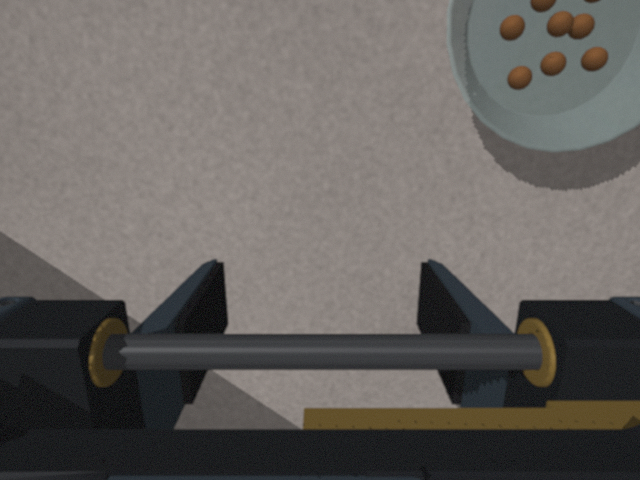

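Run:
```python
from h import *
need(430,-190,330,13)
```

```text
shift [ 305.7 -217.9 -155.8] rz 0.2199 minrows 8.1
```

>>> servo_tool(
  plan=[
    [[100,-71,-55,0,0,0.07,1],[200,-142,-105,0,0,0.15,1],[305.7,-217.9,-155.8,0,0,0.2199,1],[305.7,-217.9,-155.8,0,0,0.2199,1],[305.7,-217.9,-155.8,0,0,0.2199,1],[305.7,-217.9,-155.8,0,0,0.2199,1],[305.7,-217.9,-155.8,0,0,0.2199,1],[305.7,-217.9,-155.8,0,0,0.2199,1],[305.7,-217.9,-155.8,0,0,0.2199,1],[305.7,-217.9,-155.8,0,0,0.2199,1],[305.7,-217.9,-155.8,0,0,0.2199,1],[305.7,-217.9,-155.8,0,0,0.2199,1]],
  ],
)

```text
time_s: 1.35
ee_pos: [429.0, -191.0, 329.0]
ee_rot: [-180.0, 0.1, 12.9]
force: [0.1, -0.1, -0.2]
gripper_width: 91.1
```

Run:
```python
from h import *
setcmd(430,-190,330,13)
f,st=wsave('w1'); print(st['time_s'],st['ee_pos'],st['ee_rot'])
```

```text
1.35 [ 429.00961541 -191.02703368  328.98930086] [-1.79957921e+02  1.08530036e-01  1.28832957e+01]
```

View pics/w1.png

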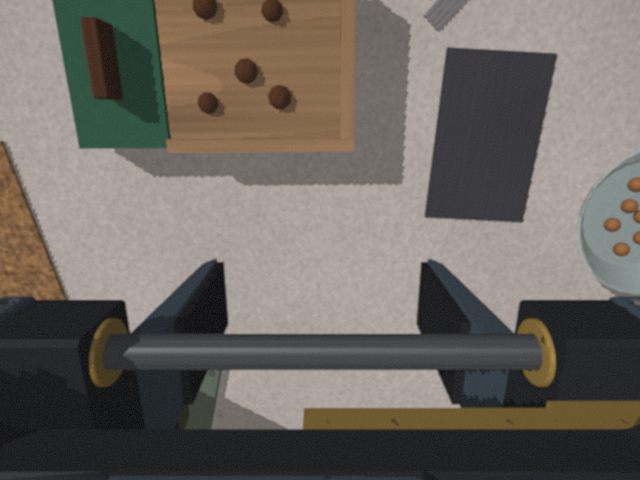

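Run:
```python
import cv2
a=cv2.imread('pics/w1.png')
cv2.imwrite('pics/w1a.png',cv2.resize(a[0:170,40:180],None,fx=4,fy=3.5,interpolation=cv2.INTER_CUBIC))
cv2.imwrite('pics/w1b.png',cv2.resize(a[30:240,410:570],None,fx=4,fy=2.8,interpolation=cv2.INTER_CUBIC))
cv2.imwrite('pics/w1c.png',cv2.resize(a[0:170,150:370],None,fx=3.5,fy=3.5,interpolation=cv2.INTER_CUBIC))
```

```text
(no output)
```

View pics/w1a.png

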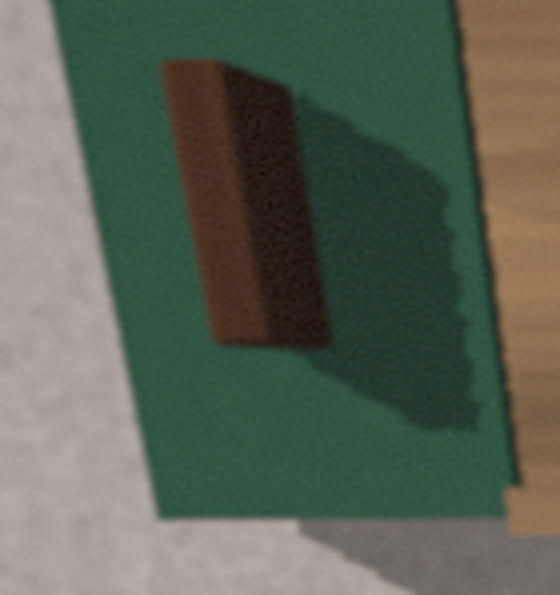

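View pics/w1b.png

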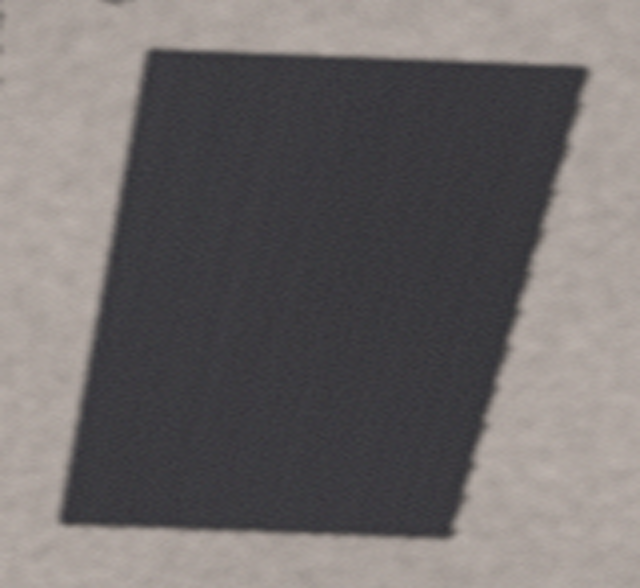

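View pics/w1c.png

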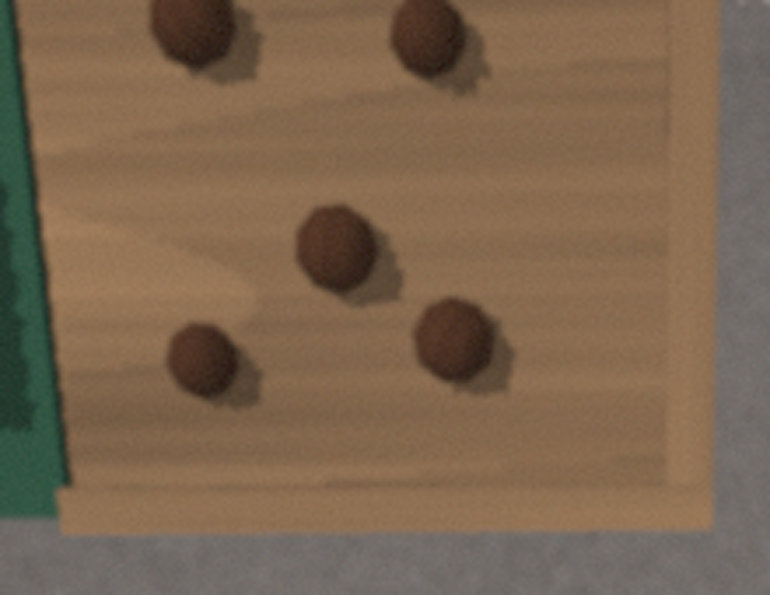

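```bash
cat >> h.py <<'E'
def WP(fs,name,pts,z,ox,oy,sx,sy):
    f,st=fs
    W=np.array([wtoworld(f,st,ox+u/sx-.4,oy+v/sy-.4,z) for u,v in pts])
    print(name,W.mean(0).round(1)); 
    for i in range(len(W)):
        d=W[(i+1)%len(W)]-W[i]; print('   ',W[i].round(1),'edge',np.linalg.norm(d).round(1),np.degrees(np.arctan2(d[1],d[0])).round(1))
E
python3 - <<'E'
from h import *
F=wload('w1')
A=(40,0,4,3.5);B=(410,30,4,2.8);C=(150,0,3.5,3.5)
WP(F,'slate',[(149,50),(587,68),(451,537),(62,522)],4,*B)
WP(F,'handle',[(164,62),(222,60),(270,343),(215,343)],92,*A)
WP(F,'lid -x edge',[(160,518),(508,518)],56,*A)
WP(F,'lid +y edge',[(52,0),(160,518)],56,*A)
WP(F,'lid -y',[(455,0),(518,480)],56,*A)
WP(F,'board -x edge',[(60,533),(713,527)],67,*C)
WP(F,'board -y edge',[(718,0),(713,527)],67,*C)
WP(F,'board inner -y edge',[(668,0),(668,485)],67,*C)
WP(F,'shells',[(192,22),(428,35),(337,246),(454,338),(203,358)],61,*C)
E
```

```text
slate [ 527.  -393.8    4. ]
    [ 622.1 -306.8    4. ] edge 137.9 -80.1
    [ 645.7 -442.6    4. ] edge 217.4 -169.9
    [ 431.7 -480.9    4. ] edge 138.0 99.7
    [ 408.5 -344.8    4. ] edge 217.0 10.1
handle [511.   72.6  92. ]
    [547.1  88.5  92. ] edge 14.9 -75.1
    [550.9  74.1  92. ] edge 78.1 -167.2
    [474.7  56.7  92. ] edge 14.8 102.9
    [471.4  71.2  92. ] edge 77.6 12.9
lid -x edge [418.5  52.4  56. ]
    [406.7 103.6  56. ] edge 105.0 -77.1
    [430.2   1.2  56. ] edge 105.0 102.9
lid +y edge [483.8 121.9  56. ]
    [560.8 140.2  56. ] edge 158.3 -166.6
    [406.7 103.6  56. ] edge 158.3 13.4
lid -y [514.5  16.4  56. ]
    [585.3  33.1  56. ] edge 145.5 -166.8
    [ 4.436e+02 -3.000e-01  5.600e+01] edge 145.5 13.2
board -x edge [ 452.7 -110.8   67. ]
    [427.1  -3.5  67. ] edge 220.7 -76.6
    [ 478.4 -218.1   67. ] edge 220.7 103.4
board -y edge [ 555.  -199.5   67. ]
    [ 631.6 -180.8   67. ] edge 157.6 -166.3
    [ 478.4 -218.1   67. ] edge 157.6 13.7
board inner -y edge [ 558.3 -183.    67. ]
    [ 628.2 -166.    67. ] edge 143.8 -166.3
    [ 488.4 -200.    67. ] edge 143.8 13.7
shells [548.7 -71.8  61. ]
    [590.9 -23.7  61. ] edge 73.0 -79.9
    [603.7 -95.6  61. ] edge 68.6 165.4
    [537.3 -78.3  61. ] edge 46.4 -114.4
    [ 518.2 -120.6   61. ] edge 83.4 107.2
    [493.5 -41.   61. ] edge 98.9 10.1
```

Run:
```python
from h import *
need(512,73.5,140,13.3)
```

```text
shift [ 139.2 -238.3  190. ] rz -0.0052 minrows 6.7
```

>>> servo_tool(
  plan=[
    [[60,-110,20,0,0,0,1],[120,-200,60,0,0,0,1],[139.2,-238.3,100,0,0,-0.0052,1],[139.2,-238.3,190,0,0,-0.0052,1],[139.2,-238.3,190,0,0,-0.0052,1],[139.2,-238.3,190,0,0,-0.0052,1],[139.2,-238.3,190,0,0,-0.0052,1],[139.2,-238.3,190,0,0,-0.0052,1],[139.2,-238.3,190,0,0,-0.0052,1],[139.2,-238.3,190,0,0,-0.0052,1],[139.2,-238.3,190,0,0,-0.0052,1]],
  ],
)

```text
time_s: 2.5
ee_pos: [512.9, 72.3, 141.5]
ee_rot: [180.0, -0.2, 13.2]
force: [0.9, 0.2, 0.5]
gripper_width: 90.9
```

Run:
```python
from h import *
setcmd(512,73.5,140,13.3)
f,st=wsave('w2'); print(st['time_s'],st['ee_pos'],st['ee_rot'],st['force'])
```

```text
2.5 [512.93137725  72.29255515 141.50995864] [ 1.79960552e+02 -1.70602983e-01  1.31878675e+01] [0.91833474 0.18292244 0.53141384]
```

View pics/w2.png

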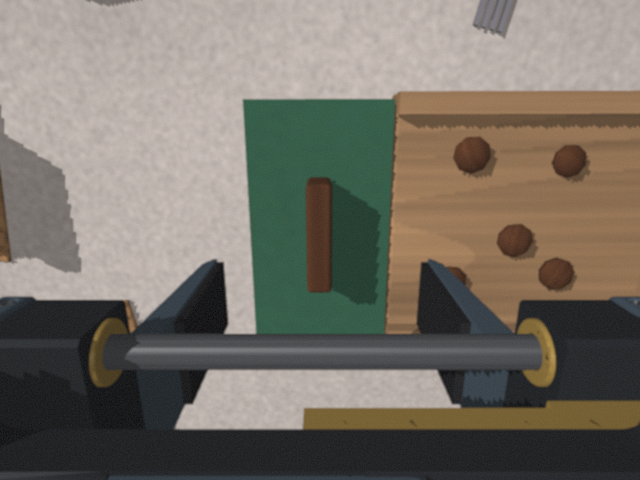

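Run:
```python
from h import *
print(state()['ee_pos'],state()['qvel'].round(2))
F=wload('w2'); I=(0.4,0.4,1,1)
WP(F,'handle top',[(307,178),(330.5,178),(331,291.5),(308,291.5)],92,*I)
WP(F,'lid +y',[(245,100),(258,333)],56,*I)
WP(F,'lid +x',[(245,100),(394,99)],56,*I)
WP(F,'board +x edge',[(396,93),(640,92)],67,*I)
WP(F,'board +y edge',[(396,125),(388,270)],55,*I)
```

```text
[512.82105912  72.43282467 141.43779118] [0.35 0.14 0.23 0.08 0.05 0.13]
handle top [514.1  74.   92. ]
    [552.4  91.1  92. ] edge 15.6 -76.8
    [555.9  76.   92. ] edge 82.3 -166.2
    [476.   56.3  92. ] edge 16.6 103.2
    [472.2  72.5  92. ] edge 82.2 13.1
lid +y [499.7 124.8  56. ]
    [591.1 146.6  56. ] edge 188.1 -166.6
    [408.2 103.   56. ] edge 188.1 13.4
lid +x [603.6  94.8  56. ]
    [591.1 146.6  56. ] edge 106.5 -76.4
    [616.1  43.   56. ] edge 106.5 103.6
board +x edge [638.8 -36.8  67. ]
    [619.4  44.5  67. ] edge 167.2 -76.6
    [ 658.2 -118.1   67. ] edge 167.2 103.4
board +y edge [543.9  23.6  55. ]
    [599.3  36.4  55. ] edge 113.7 -167.0
    [488.5  10.8  55. ] edge 113.7 13.0
```

>>> servo_tool(
  plan=[
    [[0,0,45,0,0,0,1],[0,0,70,0,0,0,1],[0,0,77,0,0,0,1],[0,0,77,0,0,0,1],[0,0,77,0,0,0,0.3],[0,0,77,0,0,0,0.1],[0,0,77,0,0,0,0.05],[0,0,77,0,0,0,0.05],[0,0,77,0,0,0,0.05],[0,0,77,0,0,0,0.05]],
  ],
  squeeze=35,
)

```text
time_s: 3.55
ee_pos: [512.1, 73.6, 63.1]
ee_rot: [180.0, -0.0, 13.3]
force: [-0.7, 0.3, 0.2]
gripper_width: 46.0
```

Run:
```python
from h import *
setcmd(512,73.5,63,13.3)
s=state(); print(s['time_s'],s['ee_pos'],s['ee_rot'],s['force'],s['torque'],s['gripper_width'])
```

```text
3.55 [512.07020454  73.55148581  63.07609987] [ 1.79993883e+02 -1.33901474e-02  1.32992846e+01] [-0.72240637  0.27900838  0.2028916 ] [ 0.04524037 -0.00509974  0.01297141] 46.032084695363466
```

>>> servo_tool(
  plan=[
    [[0,0,0,0,0,0,0.05],[0,0,0,0,0,0,0.05],[0,0,0,0,0,0,0.05],[0,0,0,0,0,0,0.05],[0,0,0,0,0,0,0.05],[0,0,0,0,0,0,0.05]],
  ],
  squeeze=35,
)

```text
time_s: 4.15
ee_pos: [512.0, 73.5, 62.9]
ee_rot: [180.0, -0.0, 13.3]
force: [0.0, -0.2, -0.4]
gripper_width: 4.6
```

Run:
```python
from h import *
f,st=wsave('w3'); print(st['time_s'],st['gripper_width'])
save('top','top1'); save('scene','scene1')
```

```text
4.15 4.629722233977634
```

View pics/w3.png

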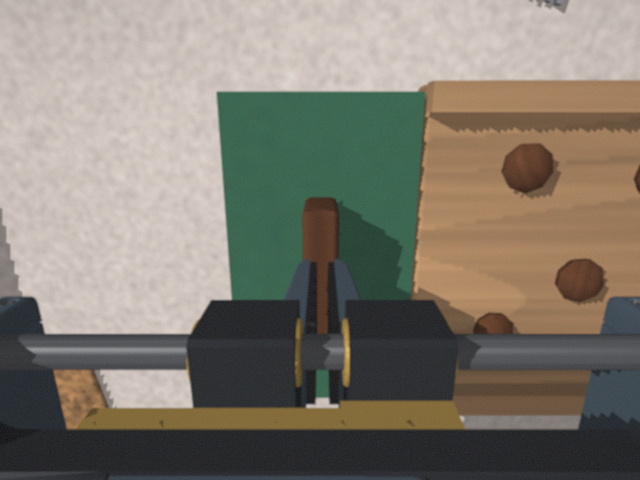

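View pics/scene1.png

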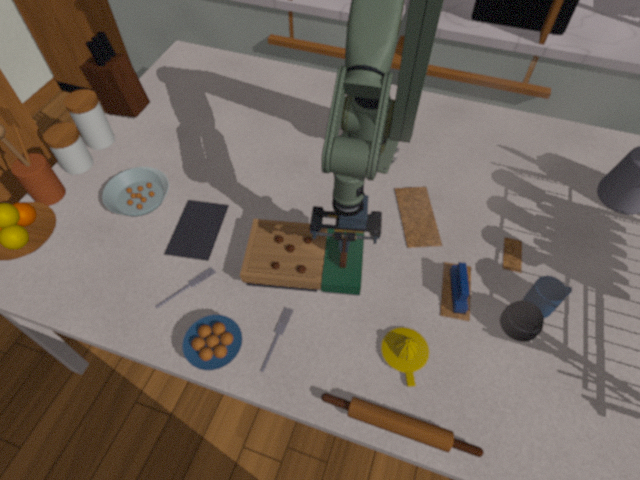

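Run:
```python
from h import *
f,st=wload('w3')
for u,v in [(320,215),(320,240),(322,280),(322,300),(309,275),(341,275),(325,265),(260,250),(500,220)]: print(u,v,f['range_z'][v,u],wtoworld(f,st,u,v).round(1))
f,st=wload('w2')
for u,v in [(319,200),(319,270),(280,270),(219,280),(426,280)]: print(u,v,f['range_z'][v,u],wtoworld(f,st,u,v).round(1))
T=np.array(f['tool_from_camera'])
for p in [(16,0,0),(16,0,-19),(0,0,0)]:
    print(px(*wload('w3'),np.array(wload('w3')[1]['ee_pos'])+Ro.from_euler('xyz',wload('w3')[1]['ee_rot'],degrees=True).as_matrix()@np.array(p)))
import cv2
a=cv2.imread('pics/w3.png'); cv2.imwrite('pics/w3a.png',cv2.resize(a[180:420,220:420],None,fx=3,fy=2.5,interpolation=cv2.INTER_CUBIC))
```

```text
320 215 187.2108 [548.   82.4  91.7]
320 240 190.15605 [536.   79.6  92.3]
322 280 195.99171 [515.9  73.8  92.5]
322 300 199.99815 [504.8  71.2  91.7]
309 275 167.26144 [527.9  82.4 118.4]
341 275 163.01231 [532.6  69.7 122.3]
325 265 194.83458 [523.6  74.1  91.4]
260 250 229.05174 [510.9 109.8  57. ]
500 220 226.0034 [559.9 -21.   54.9]
319 200 265.2456 [539.6  80.   91.7]
319 270 278.8779 [490.5  68.6  92.5]
280 270 318.4322 [468.7  96.2  55.6]
219 280 174.4342 [514.6 119.1 191. ]
426 280 170.78125 [536.9  30.9 194.4]
[320.98760639 238.76240011]
[320.90449011 249.9210665 ]
[320.99164953 265.34168315]
```

View pics/w3a.png

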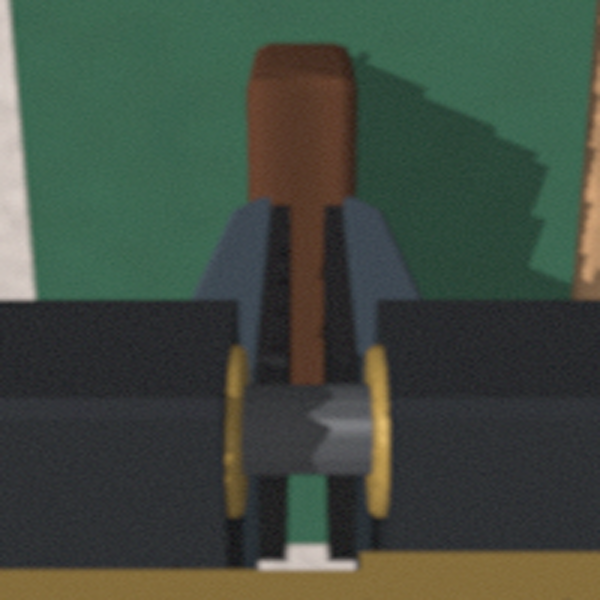

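Run:
```python
from h import *
for n in ['w0','w2','w3']:
    try: f,st=wload(n)
    except Exception as e: print(e); continue
    T=f['tool_from_camera']; 
    for (u,v) in ([(219,264),(220,268),(215,275),(425,266),(430,270)] if n!='w3' else [(305,266),(309,266),(338,266),(343,266),(300,272)]):
        d=f['range_z'][v,u]; c=np.array([(u-f['cx'])/f['fx']*d,(v-f['cy'])/f['fy']*d,d,1]); print(n,u,v,d,(T@c)[:3].round(1))
```

```text
w0 219 264 179.77985 [ 17.2 -46.3 -42.4]
w0 220 268 178.04578 [ 16.1 -45.4 -44.6]
w0 215 275 168.4436 [ 16.8 -45.  -54.4]
w0 425 266 178.56117 [ 16.8  47.7 -43.8]
w0 430 270 173.77695 [ 16.9  48.6 -48.8]
w2 219 264 180.95079 [ 16.9 -46.9 -41.3]
w2 220 268 177.01079 [ 16.6 -45.4 -45.5]
w2 215 275 168.96788 [ 16.8 -45.5 -53.9]
w2 425 266 177.48997 [ 17.4  47.1 -44.8]
w2 430 270 173.52603 [ 17.1  48.3 -49. ]
w3 305 266 173.23485 [ 18.9  -6.9 -48.8]
w3 309 266 178.62253 [ 16.9  -5.4 -43.8]
w3 338 266 172.8545 [ 19.1   7.6 -49.2]
w3 343 266 0.0 [  82.9    0.5 -210.5]
w3 300 272 166.86267 [ 18.8  -8.8 -55.5]
```

>>> servo_tool(
  plan=[
    [[0,0,0,0,0,0,0.6],[0,0,0,0,0,0,0.6],[0,0,0,0,0,0,0.6],[0,0,0,0,0,0,0.6],[0,0,10,0,0,0,0.6],[0,0,20,0,0,0,0.6],[0,0,30,0,0,0,0.6],[0,0,37,0,0,0,0.6],[0,0,37,0,0,0,0.6]],
  ],
)

```text
time_s: 5.2
ee_pos: [510.9, 73.4, 24.4]
ee_rot: [-180.0, 0.2, 13.3]
force: [-0.7, -0.1, -0.3]
gripper_width: 54.5
```

Run:
```python
from h import *
setcmd(512,73.5,26,13.3)
f,st=wsave('w4'); print(st['time_s'],st['ee_pos'],st['force'],st['gripper_width'])
T=f['tool_from_camera']
for u,v in [(320,215),(270,262),(275,266),(365,266),(370,270)]:
        d=f['range_z'][v,u]; c=np.array([(u-f['cx'])/f['fx']*d,(v-f['cy'])/f['fy']*d,d,1]); print(u,v,d,(T@c)[:3].round(1),wtoworld(f,st,u,v))
```

```text
5.2 [510.85191165  73.36480919  24.388476  ] [-0.69083697 -0.14957165 -0.32424883] 54.4736483998247
320 215 174.48837 [ 40.1  -0.3 -41.1] [549.97067674  82.95040685  65.4038489 ]
270 262 189.45654 [ 14.8 -24.5 -33.1] [519.67406104 100.63001223  57.46418844]
275 266 191.74377 [ 12.1 -22.4 -31.5] [517.54201036  97.92805864  55.8912318 ]
365 266 192.21075 [ 11.9  21.6 -31.1] [527.51203507  55.09525921  55.44919126]
370 270 192.27406 [ 10.   24.1 -31.6] [526.23180054  52.26986014  55.95743716]
```

View pics/w4.png

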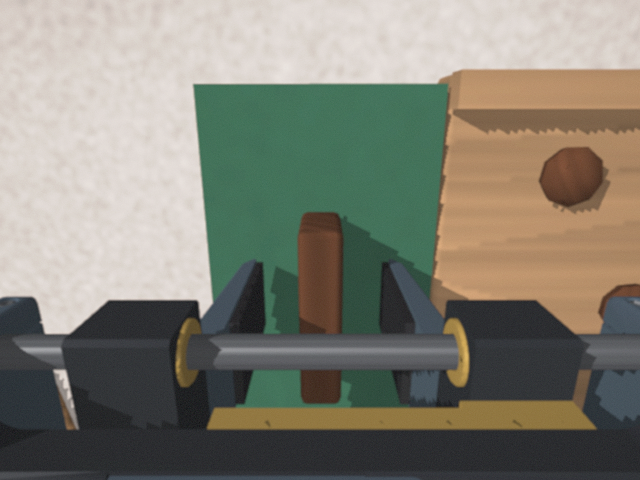

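>>> servo_tool(
  plan=[
    [[0,0,0,0,0,0,0.1],[0,0,0,0,0,0,0.1],[0,0,0,0,0,0,0.1],[0,0,0,0,0,0,0.1],[0,0,0,0,0,0,0.1],[0,0,0,0,0,0,0.1]],
  ],
  squeeze=35,
)

```text
time_s: 5.85
ee_pos: [512.1, 73.6, 26.2]
ee_rot: [-180.0, -0.0, 13.3]
force: [0.3, 1.1, 1.8]
gripper_width: 17.9
```

>>> servo_tool(
  plan=[
    [[0,0,-4,0,0,0,0.1],[0,0,-10,0,0,0,0.1],[0,0,-18,0,0,0,0.1],[0,0,-26,0,0,0,0.1],[0,0,-34,0,0,0,0.1],[0,0,-42,0,0,0,0.1],[0,0,-52,0,0,0,0.1],[0,0,-70,0,0,0,0.1],[0,0,-90,0,0,0,0.1],[0,0,-110,0,0,0,0.1],[0,0,-120,0,0,0,0.1],[0,0,-120,0,0,0,0.1]],
  ],
  squeeze=35,
)

```text
time_s: 7.05
ee_pos: [513.1, 73.6, 147.6]
ee_rot: [180.0, -0.2, 13.3]
force: [0.0, -0.3, -2.1]
gripper_width: 17.7
```

Run:
```python
from h import *
setcmd(512,73.5,146,13.3)
f,st=wsave('w5'); print(st['time_s'],st['ee_pos'],st['force'],st['torque'],st['gripper_width'])
save('scene','scene2')
need(527,-393.8,146,10)
```

```text
7.05 [513.0695252   73.64835949 147.59239222] [ 0.00807541 -0.32756731 -2.06088403] [0.0219303  0.00161717 0.01633917] 17.6895563109297
shift [-92.9 458.2   0. ] rz 0.0576 minrows 9.4
```

View pics/w5.png

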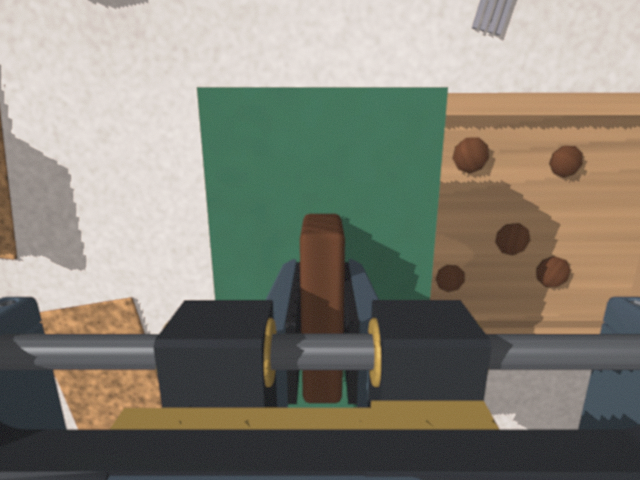

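View pics/scene2.png

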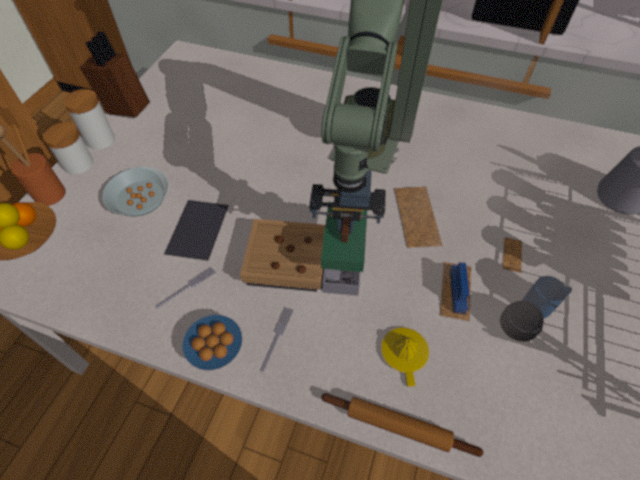

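Run:
```python
from h import *
F=wload('w5');I=(.4,.4,1,1)
print(state()['ee_pos'])
z=F[1]['ee_pos'][2]+66
WP(F,'handle',[(302,214),(342,214),(342.5,402),(302,402)],z,*I)
WP(F,'lid',[(198,88),(447.5,88)],z-36,*I)
```

```text
[511.48014014  73.45835482 145.4492553 ]
handle [517.   74.  213.6]
    [556.7  91.2 213.6] edge 15.2 -76.7
    [560.2  76.5 213.6] edge 85.2 -165.7
    [477.6  55.4 213.6] edge 17.8 103.3
    [473.5  72.8 213.6] edge 85.2 12.5
lid [604.5  94.4 177.6]
    [592.1 147.  177.6] edge 108.0 -76.7
    [617.   41.9 177.6] edge 108.0 103.3
```

>>> servo_tool(
  plan=[
    [[-4,20,0,0,0,0.002,0.1],[-12,58,0,0,0,0.007,0.1],[-20,100,0,0,0,0.012,0.1],[-29,142,0,0,0,0.018,0.1],[-37,184,0,0,0,0.023,0.1],[-46,226,0,0,0,0.028,0.1],[-54,268,0,0,0,0.034,0.1],[-63,310,0,0,0,0.039,0.1],[-71,352,0,0,0,0.044,0.1],[-80,394,0,0,0,0.05,0.1],[-87,430,0,0,0,0.054,0.1],[-92,452,0,0,0,0.0576,0.1],[-92.9,458.2,0,0,0,0.0576,0.1],[-92.9,458.2,0,0,0,0.0576,0.1],[-92.9,458.2,0,0,0,0.0576,0.1]],
  ],
)

```text
time_s: 8.65
ee_pos: [526.7, -392.3, 145.2]
ee_rot: [-179.9, 0.1, 10.0]
force: [0.2, -0.3, -1.4]
gripper_width: 17.7
```

Run:
```python
from h import *
setcmd(527,-393.8,146,10)
f,st=wsave('w6'); print(st['time_s'],st['ee_pos'],st['ee_rot'],st['force'],st['gripper_width'])
```

```text
8.65 [ 526.71012594 -392.25310973  145.16674205] [-1.79881924e+02  5.96359362e-02  1.00362234e+01] [ 0.23459023 -0.30389719 -1.38993413] 17.65269277091903
```

View pics/w6.png

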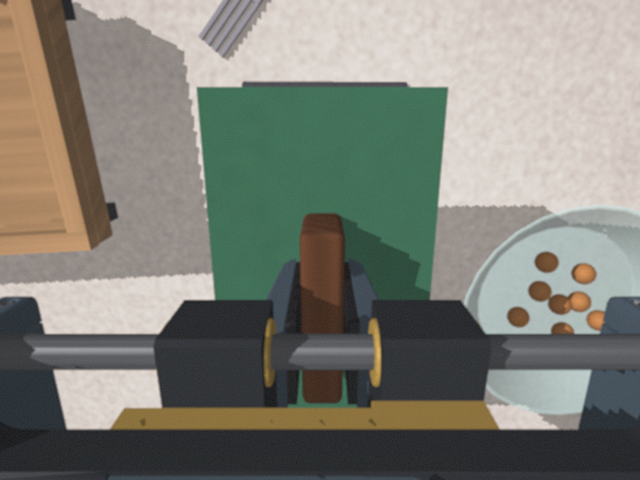

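>>> servo_tool(
  plan=[
    [[0,0,30,0,0,0,0.1],[0,0,65,0,0,0,0.1],[0,0,95,0,0,0,0.1],[0,0,115,0,0,0,0.1],[0,0,122,0,0,0,0.1],[0,0,124,0,0,0,0.1],[0,0,125,0,0,0,0.1],[0,0,126,0,0,0,0.1],[0,0,126,0,0,0,0.1],[0,0,126,0,0,0,0.1]],
  ],
)

```text
time_s: 9.7
ee_pos: [527.4, -394.0, 20.8]
ee_rot: [179.9, -0.1, 10.0]
force: [-0.4, -0.2, -1.7]
gripper_width: 17.7
```

>>> servo_tool(
  plan=[
    [[0,0,1,0,0,0,0.1],[0,0,2,0,0,0,0.1],[0,0,2.5,0,0,0,0.1],[0,0,2.5,0,0,0,0.1]],
  ],
)

```text
time_s: 10.1
ee_pos: [527.1, -394.0, 18.2]
ee_rot: [180.0, -0.0, 10.0]
force: [-1.5, 0.9, 2.8]
gripper_width: 17.8
```

>>> servo_tool(
  plan=[
    [[0,0,2.5,0,0,0,0.25],[0,0,2.5,0,0,0,0.5],[0,0,2.5,0,0,0,0.5],[0,0,2.5,0,0,0,0.5],[0,0,2.5,0,0,0,0.5],[0,0,0,0,0,0,0.5],[0,0,-20,0,0,0,0.5],[0,0,-50,0,0,0,0.6],[0,0,-90,0,0,0,0.6],[0,0,-130,0,0,0,0.6],[0,0,-170,0,0,0,0.6]],
  ],
)

```text
time_s: 11.2
ee_pos: [526.8, -393.6, 189.3]
ee_rot: [180.0, -0.0, 10.0]
force: [0.7, -1.0, 0.5]
gripper_width: 54.5
```

Run:
```python
from h import *
setcmd(527,-393.8,190,10)
f,st=wsave('w7'); print(st['time_s'],st['ee_pos'],st['force'],st['gripper_width'])
need(478,392.6,190,14)
need(370,370,230,14)
```

```text
11.2 [ 526.82351501 -393.61984861  189.33847025] [ 0.71390024 -1.03465751  0.49684566] 54.5374424445253
shift [  88.3 -783.    -0. ] rz -0.0698 minrows 15.8
shift [ -22.  -779.5  -40. ] rz -0.0698 minrows 15.6
```

View pics/w7.png

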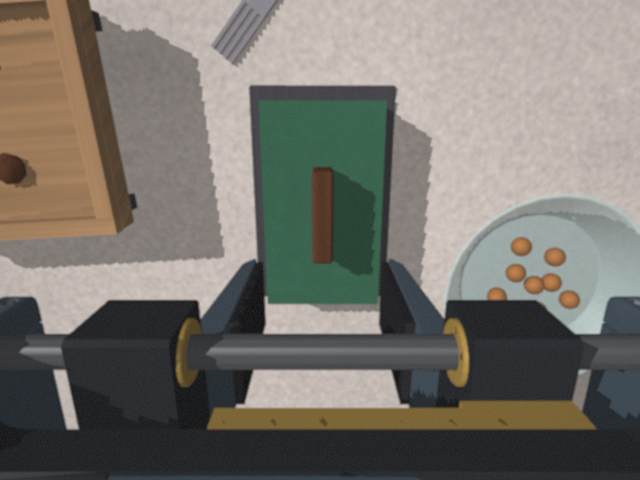

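>>> servo_tool(
  plan=[
    [[-1,-40,-2,0,0,-0.003,0.6],[-4,-88,-7,0,0,-0.01,0.6],[-5,-136,-10,0,0,-0.015,0.6],[-6,-184,-12,0,0,-0.02,0.6],[-7,-232,-14,0,0,-0.022,0.7],[-8,-280,-16,0,0,-0.025,0.7],[-9,-328,-18,0,0,-0.03,0.7],[-10,-376,-20,0,0,-0.035,0.7],[-11,-424,-22,0,0,-0.04,0.7],[-13,-472,-24,0,0,-0.044,0.7],[-15,-520,-26,0,0,-0.048,0.7],[-16,-568,-28,0,0,-0.05,0.7],[-17,-616,-31,0,0,-0.055,0.7],[-18,-664,-34,0,0,-0.06,0.7],[-20,-712,-37,0,0,-0.065,0.7],[-21,-752,-39,0,0,-0.07,0.7],[-22,-779.5,-40,0,0,-0.0698,0.7],[-22,-779.5,-40,0,0,-0.0698,0.7],[-22,-779.5,-40,0,0,-0.0698,0.7],[-22,-779.5,-40,0,0,-0.0698,0.7]],
  ],
)

```text
time_s: 13.25
ee_pos: [370.1, 369.0, 227.4]
ee_rot: [180.0, 0.0, 13.9]
force: [-0.1, 0.1, 0.1]
gripper_width: 64.1
```

Run:
```python
from h import *
setcmd(370,370,230,14)
f,st=wsave('w8'); print(st['time_s'],st['ee_pos'],st['ee_rot'],st['gripper_width'])
```

```text
13.25 [370.12555442 369.01892079 227.37476509] [1.79958394e+02 7.51416166e-03 1.39499122e+01] 64.14861110400014
```

View pics/w8.png

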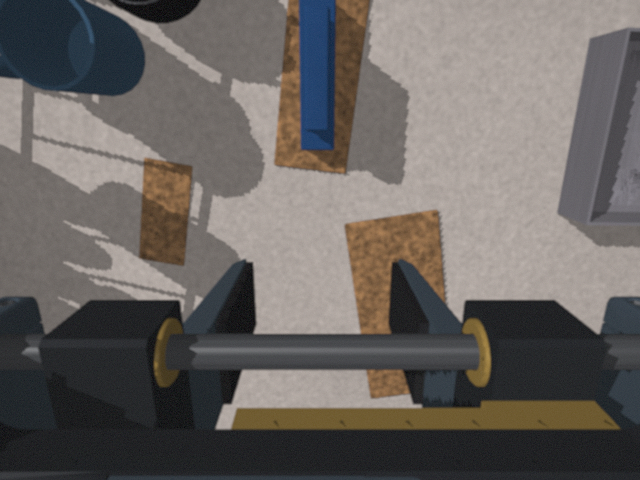

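Run:
```python
from h import *
need(450,384,220,14)
F=wload('w8');I=(.4,.4,1,1)
WP(F,'foot -x edge',[(303,150),(333,150)],34,*I)
WP(F,'cork -x edge',[(275,165),(346,173)],4,*I)
```

```text
shift [81.   5.8 10. ] rz -0.0 minrows 1.6
foot -x edge [416.5 383.9  34. ]
    [412.8 398.6  34. ] edge 30.3 -76.0
    [420.1 369.2  34. ] edge 30.3 104.0
cork -x edge [392.  386.6   4. ]
    [386.8 425.5   4. ] edge 78.5 -82.4
    [397.2 347.6   4. ] edge 78.5 97.6
```

>>> servo_tool(
  plan=[
    [[45,-3,3,0,0,0,0.7],[81,-5.8,10,0,0,0,0.7],[81,-5.8,10,0,0,0,0.7],[81,-5.8,10,0,0,0,0.7]],
  ],
)

```text
time_s: 13.7
ee_pos: [447.6, 394.0, 216.8]
ee_rot: [180.0, 0.1, 13.9]
force: [-0.6, 0.2, -0.4]
gripper_width: 63.7
```

Run:
```python
from h import *
setcmd(450,384,220,14)
f,st=wsave('w9'); print(st['time_s'],st['ee_pos'],st['ee_rot'],st['gripper_width'])
cv2.imwrite('pics/w9a.png',cv2.resize(f['color'][0:300,240:400,::-1],None,fx=4,fy=2,interpolation=cv2.INTER_CUBIC))
```

```text
13.7 [447.55308049 393.98560154 216.7783605 ] [1.79950724e+02 1.04010207e-01 1.38700246e+01] 63.73995006974597
```

View pics/w9a.png

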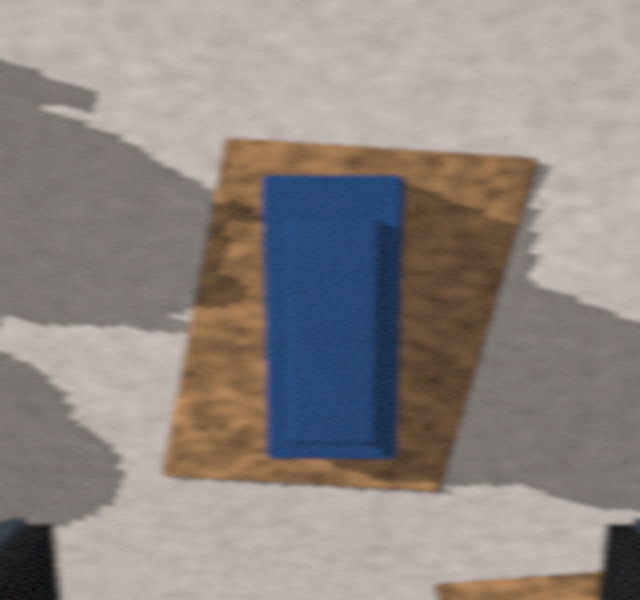

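View pics/w9.png

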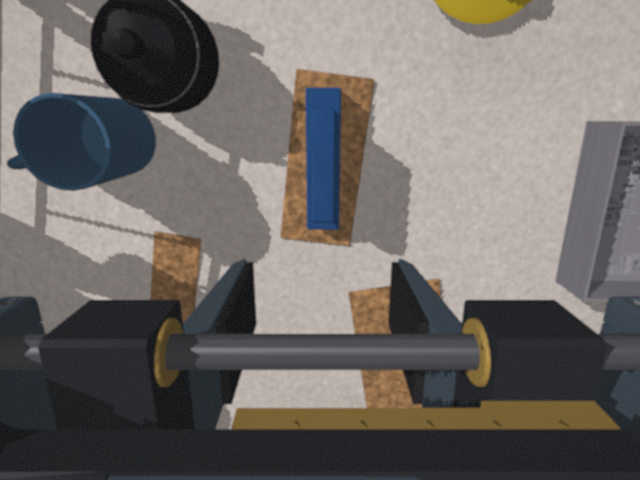

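Run:
```python
from h import *
setcmd(447.2,395.3,220,14)
F=wload('w9');C=(240,0,4,2)
WP(F,'foot',[(264,176),(403,176),(396,458),(270,458)],34,*C)
WP(F,'grip top',[(285,220),(376,222),(376,440),(287,440)],79,*C)
WP(F,'cork',[(228,139),(536,158),(440,490),(165,475)],4,*C)
f,st=F
for u,v in [(322,125),(322,160),(322,200)]: print(wtoworld(f,st,u,v).round(1))
```

```text
foot [484.6 401.4  34. ]
    [547.7 433.9  34. ] edge 32.7 -76.1
    [555.6 402.1  34. ] edge 138.2 -166.1
    [421.5 368.9  34. ] edge 32.8 103.9
    [413.6 400.8  34. ] edge 138.2 13.9
grip top [485.  402.2  79. ]
    [529.6 423.2  79. ] edge 19.3 -78.5
    [533.4 404.4  79. ] edge 95.5 -165.6
    [440.9 380.6  79. ] edge 20.4 103.9
    [436.1 400.4  79. ] edge 96.3 13.7
cork [481.  398.5   4. ]
    [564.  448.1   4. ] edge 77.8 -82.6
    [573.9 370.9   4. ] edge 177.4 -172.8
    [398.  348.6   4. ] edge 78.3 97.3
    [388.  426.3   4. ] edge 177.3 7.1
[519.6 411.1  79.7]
[490.8 403.9  78.4]
[456.2 395.4  78.9]
```

Run:
```python
from h import *
need(484.5,401.2,10,13.9)
```

```text
shift [ 37.6   3.3 210. ] rz 0.0017 minrows 4.3
```

>>> servo_tool(
  plan=[
    [[30,3.3,30,0,0,0,0.7],[37.6,3.3,70,0,0,0.0017,0.7],[37.6,3.3,110,0,0,0.0017,0.7],[37.6,3.3,145,0,0,0.0017,0.7],[37.6,3.3,175,0,0,0.0017,0.7],[37.6,3.3,198,0,0,0.0017,0.7],[37.6,3.3,209,0,0,0.0017,0.7],[37.6,3.3,210,0,0,0.0017,0.7],[37.6,3.3,210,0,0,0.0017,0.7],[37.6,3.3,210,0,0,0.0017,0.7]],
  ],
)

```text
time_s: 14.75
ee_pos: [485.4, 402.0, 9.3]
ee_rot: [-179.9, -0.2, 13.9]
force: [0.1, -0.2, -0.5]
gripper_width: 63.8
```

Run:
```python
from h import *
setcmd(484.5,401.2,10,13.9)
f,st=wsave('w10'); print(st['time_s'],st['ee_pos'],st['ee_rot'],st['gripper_width'],st['force'])
```

```text
14.75 [485.37422198 401.95594918   9.25554437] [-1.79926717e+02 -1.71584657e-01  1.39032841e+01] 63.75140410025243 [ 0.14366887 -0.24424357 -0.51456254]
```

View pics/w10.png

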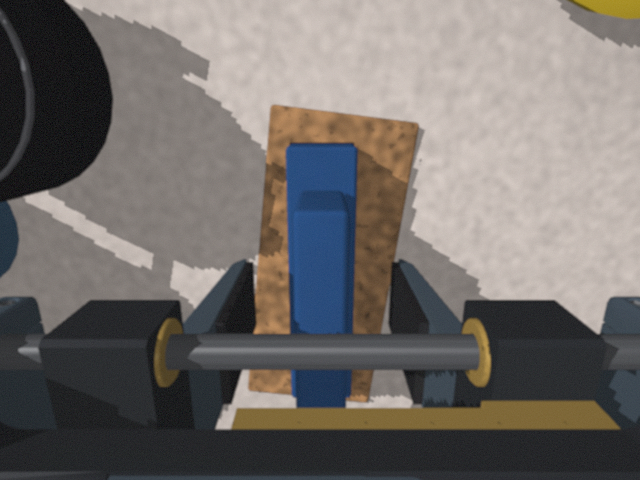

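Aligned; close on the grip.

>>> servo_tool(
  plan=[
    [[0,0,0,0,0,0,0.1],[0,0,0,0,0,0,0.1],[0,0,0,0,0,0,0.1],[0,0,0,0,0,0,0.1],[0,0,0,0,0,0,0.1],[0,0,0,0,0,0,0.1],[0,0,0,0,0,0,0.1],[0,0,0,0,0,0,0.1]],
  ],
  squeeze=55,
)

```text
time_s: 15.6
ee_pos: [484.4, 401.2, 7.3]
ee_rot: [180.0, 0.0, 13.9]
force: [0.6, 0.5, -1.3]
gripper_width: 22.2
```

Run:
```python
from h import *
b=np.array([550.4,-88.1]);c,s=np.cos(np.radians(13.3)),np.sin(np.radians(13.3))
B=lambda x,y:(b+[c*x-s*y,s*x+c*y]).round(1)
print(B(3,-70),B(3,123),B(3,-20))
# underside is 10mm cmd at counter z=4 -> offset
x,y=B(3,-70)
need(484.5,401.2,180,13.9); need(x,y,180,13.3)
```

```text
[ 569.4 -155.5] [525.   32.3] [ 557.9 -106.9]
shift [   0.    0. -170.] rz -0.0 minrows 3.4
shift [ -51.3  560.8 -170. ] rz 0.0105 minrows 11.8
```

>>> servo_tool(
  plan=[
    [[0,0,-10,0,0,0,0.1],[0,0,-40,0,0,0,0.1],[0,0,-85,0,0,0,0.1],[-3,30,-120,0,0,0,0.1],[-6,65,-145,0,0,0,0.1],[-10,110,-150,0,0,0.002,0.1],[-14,155,-150,0,0,0.003,0.1],[-18,200,-150,0,0,0.004,0.1],[-22,245,-150,0,0,0.005,0.1],[-27,290,-150,0,0,0.006,0.1],[-31,335,-150,0,0,0.007,0.1],[-35,380,-150,0,0,0.008,0.1],[-39,425,-150,0,0,0.009,0.1],[-43,470,-150,0,0,0.01,0.1],[-47,512,-150,0,0,0.0105,0.1],[-50,543,-150,0,0,0.0105,0.1],[-51.3,558,-150,0,0,0.0105,0.1],[-51.3,560.8,-150,0,0,0.0105,0.1],[-51.3,560.8,-150,0,0,0.0105,0.1],[-51.3,560.8,-150,0,0,0.0105,0.1]],
  ],
)

```text
time_s: 17.6
ee_pos: [569.1, -153.9, 157.5]
ee_rot: [-180.0, 0.0, 13.4]
force: [0.1, -0.6, -2.3]
gripper_width: 21.8
```

Run:
```python
from h import *
setcmd(569.4,-155.5,160,13.3)
f,st=wsave('w11'); print(st['time_s'],st['ee_pos'],st['ee_rot'],st['gripper_width'],st['force'])
for i in range(3): print(state()['ee_pos'],state()['force'])
```

```text
17.6 [ 569.13516523 -153.91726886  157.50335815] [-1.79950872e+02  1.46329597e-02  1.33769955e+01] 21.753146835429114 [ 0.05523681 -0.59956928 -2.28167329]
[ 569.21536093 -153.9035785   157.54567743] [-0.10015901 -0.13983325 -2.36874441]
[ 569.21536093 -153.9035785   157.54567743] [-0.10015901 -0.13983325 -2.36874441]
[ 569.21536093 -153.9035785   157.54567743] [-0.10015901 -0.13983325 -2.36874441]
```

View pics/w11.png

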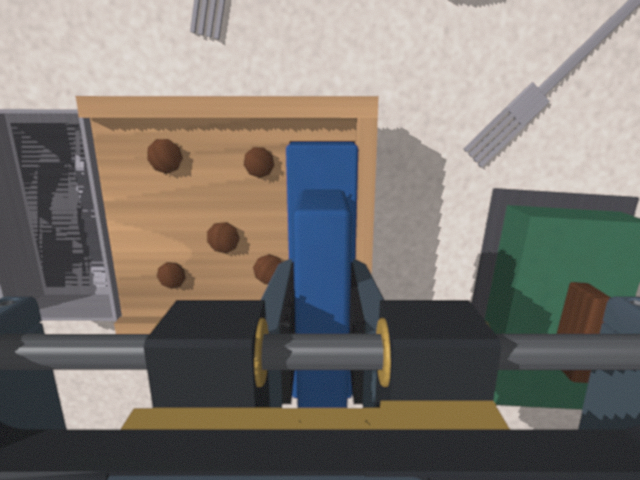

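Run:
```python
from h import *
F=wload('w11');I=(.4,.4,1,1)
b=np.array([550.4,-88.1]);c,s=np.cos(np.radians(13.3)),np.sin(np.radians(13.3))
def inB(p): d=np.array(p[:2])-b; return np.array([c*d[0]+s*d[1],-s*d[0]+c*d[1]]).round(1)
def q(n,u,v,z): print(n,inB(wtoworld(*F,u,v,z)))
q('+x outer L',80,97,67);q('+x outer R',377,97,67);q('-y inner',357,140,67);q('-y outer',376,190,67)
q('+y edge',92,125,55);q('+y edge b',118,315,55)
for i,(u,v) in enumerate([(165,155),(259,162),(223,237),(271,270),(172,275)]): q('shell%d'%i,u,v,61)
z=F[1]['ee_pos'][2]+(34-9)
q('foot +x +y',288,142,z);q('foot +x -y',356,142,z)
print('tcp',inB(F[1]['ee_pos']))
```

```text
+x outer L [ 97.8 106.8]
+x outer R [  98.2 -108.6]
-y inner [ 67.8 -94.9]
-y outer [  30.  -110.7]
+y edge [ 77.9 108.2]
+y edge b [-84.9 112.1]
shell0 [55.9 52.2]
shell1 [ 50.7 -20. ]
shell2 [-10.3  12.2]
shell3 [-39.2 -26.1]
shell4 [-43.9  57.6]
foot +x +y [ 73.8 -53.1]
foot +x -y [ 73.9 -84.5]
tcp [  3.1 -68.4]
```

Run:
```python
from h import *
b=np.array([550.4,-88.1]);c,s=np.cos(np.radians(13.3)),np.sin(np.radians(13.3))
B=lambda x,y:(b+[c*x-s*y,s*x+c*y]).round(1)
x,y=B(5,-70); print(x,y); need(x,y,66,13.3)
```

```text
571.4 -155.1
shift [ 2.   0.1 94. ] rz -0.0 minrows 1.9
```

>>> servo_tool(
  plan=[
    [[2,0,30,0,0,0,0.1],[2,0,60,0,0,0,0.1],[2,0,82,0,0,0,0.1],[2,0,91,0,0,0,0.1],[2,0,94,0,0,0,0.1],[2,0,94,0,0,0,0.1],[2,0,94,0,0,0,0.1],[2,0,94,0,0,0,0.1]],
  ],
)

```text
time_s: 18.45
ee_pos: [572.2, -155.2, 64.7]
ee_rot: [179.9, -0.1, 13.3]
force: [-0.6, 0.1, -2.8]
gripper_width: 21.8
```

Lower gently to find contact.

>>> servo_tool(
  plan=[
    [[0,0,1,0,0,0,0.1],[0,0,2,0,0,0,0.1],[0,0,3,0,0,0,0.1],[0,0,3,0,0,0,0.1]],
  ],
)

```text
time_s: 18.85
ee_pos: [571.2, -155.1, 60.3]
ee_rot: [-180.0, 0.0, 13.3]
force: [-0.9, -0.1, -2.4]
gripper_width: 21.7
```

Run:
```python
from h import *
setcmd(571.4,-155.1,63,13.3); s=state(); print(s['ee_pos'],s['force'],s['torque'],s['ee_rot'])
```

```text
[ 571.18250903 -155.0802337    60.26536396] [-0.90498527 -0.09958236 -2.40534985] [-0.01982625  0.03140579 -0.01611767] [-1.79995247e+02  2.03014267e-02  1.32919758e+01]
```

>>> servo_tool(
  plan=[
    [[0,0,0.5,0,0,0,0.1],[0,0,1,0,0,0,0.1],[0,0,1,0,0,0,0.1]],
  ],
)

```text
time_s: 19.15
ee_pos: [571.3, -155.0, 59.3]
ee_rot: [-180.0, 0.0, 13.3]
force: [0.6, 0.6, -2.5]
gripper_width: 21.9
```

>>> servo_tool(
  plan=[
    [[0,0,0.5,0,0,0,0.1],[0,0,1,0,0,0,0.1],[0,0,1,0,0,0,0.1]],
  ],
)

```text
time_s: 19.45
ee_pos: [571.3, -155.0, 58.4]
ee_rot: [180.0, 0.0, 13.3]
force: [0.3, 0.4, -2.8]
gripper_width: 21.7
```

>>> servo_tool(
  plan=[
    [[0,0,0.5,0,0,0,0.1],[0,0,1,0,0,0,0.1],[0,0,1,0,0,0,0.1]],
  ],
)

```text
time_s: 19.75
ee_pos: [571.4, -155.0, 58.2]
ee_rot: [180.0, -0.0, 13.3]
force: [-1.6, 0.9, 4.8]
gripper_width: 21.8
```

>>> servo_tool(
  plan=[
    [[0,0,-1.3,0,0,0,0.1],[0,-4,-1.3,0,0,0,0.1],[0,-10,-1.3,0,0,0,0.1],[0,-16,-1.3,0,0,0,0.1],[0,-22,-1.3,0,0,0,0.1],[0,-28,-1.3,0,0,0,0.1],[0,-34,-1.3,0,0,0,0.1],[0,-40,-1.3,0,0,0,0.1],[0,-46,-1.3,0,0,0,0.1],[0,-52,-1.3,0,0,0,0.1],[0,-58,-1.3,0,0,0,0.1],[0,-64,-1.3,0,0,0,0.1],[0,-70,-1.3,0,0,0,0.1],[0,-76,-1.3,0,0,0,0.1],[0,-82,-1.3,0,0,0,0.1],[0,-88,-1.3,0,0,0,0.1],[0,-94,-1.3,0,0,0,0.1],[0,-100,-1.3,0,0,0,0.1],[0,-103,-1.3,0,0,0,0.1],[0,-104,-1.3,0,0,0,0.1]],
  ],
)

```text
time_s: 21.75
ee_pos: [547.3, -53.5, 58.8]
ee_rot: [180.0, 0.0, 13.3]
force: [0.2, -0.4, -2.6]
gripper_width: 21.9
```

Run:
```python
from h import *
c=np.cos(np.radians(13.3));s=np.sin(np.radians(13.3))
setcmd(571.4-s*104,-155.1+c*104,61.3,13.3); f,st=wsave('w12'); print(st['time_s'],st['ee_pos'],cmd(),st['force'],st['gripper_width'])
```

```text
21.75 [547.34010363 -53.45849033  58.77489248] [547.4748273324371, -53.88939723118281, 61.3, 13.3] [ 0.2131452  -0.41633015 -2.57265832] 21.87943005787572
```

View pics/w12.png

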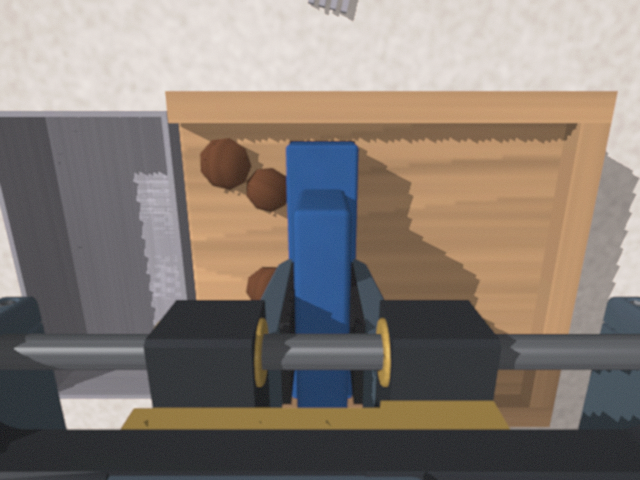

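Run:
```python
from h import *
F=wload('w12')
b=np.array([550.4,-88.1]);c,s=np.cos(np.radians(13.3)),np.sin(np.radians(13.3))
def inB(p): d=np.array(p[:2])-b; return np.array([c*d[0]+s*d[1],-s*d[0]+c*d[1]]).round(1)
for u,v in [(225,163),(267,190),(266,287)]: print(inB(wtoworld(*F,u,v,61)))
print(inB(F[1]['ee_pos']))
f=save('top','top2'); cv2.imwrite('pics/top2a.png',cv2.resize(f['color'][190:290,260:400,::-1],None,fx=5.5,fy=5.5,interpolation=cv2.INTER_CUBIC))
f=save('scene','scene3'); cv2.imwrite('pics/scene3a.png',cv2.resize(f['color'][200:310,230:380,::-1],None,fx=5,fy=5,interpolation=cv2.INTER_CUBIC))
```

```text
[63.4 84.9]
[49.1 63.4]
[-7.6 66.2]
[ 5.  34.4]
```

View pics/scene3a.png

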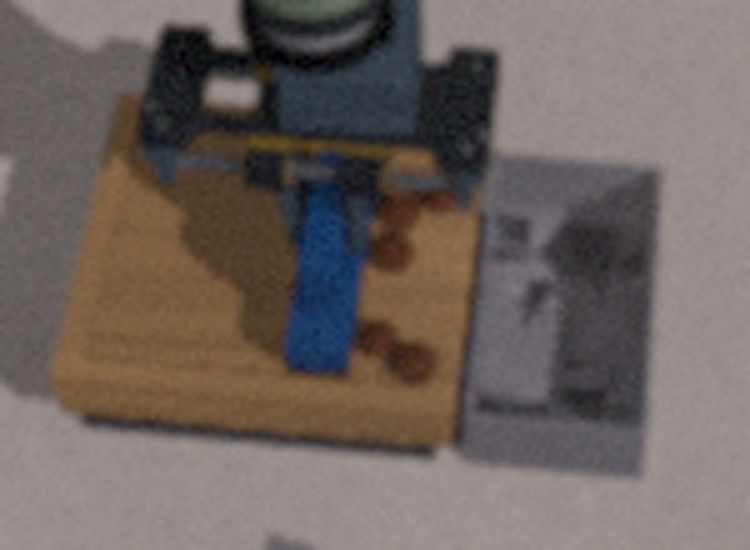

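View pics/top2a.png

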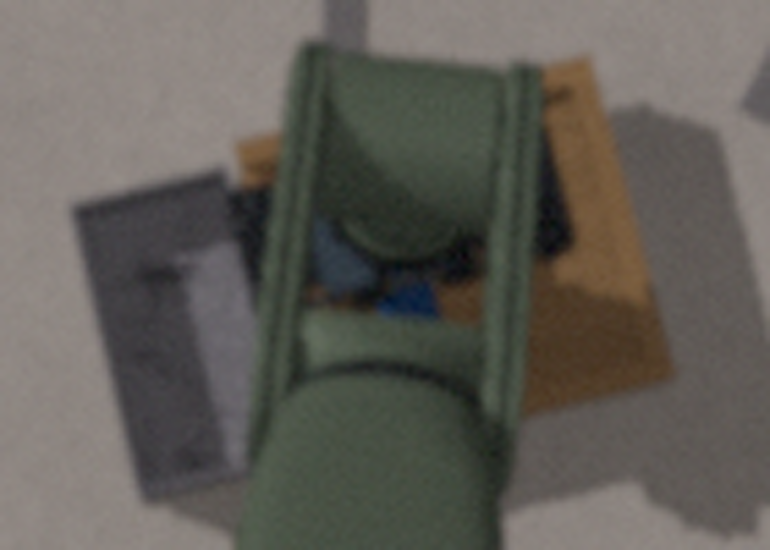

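>>> servo_tool(
  plan=[
    [[2,-4,0,0,0,0,0.1],[3,-9,0,0,0,0,0.1],[3,-14,0,0,0,0,0.1],[3,-19,0,0,0,0,0.1],[3,-24,0,0,0,0,0.1],[3,-29,0,0,0,0,0.1],[3,-34,0,0,0,0,0.1],[3,-39,0,0,0,0,0.1],[3,-44,0,0,0,0,0.1],[3,-49,0,0,0,0,0.1],[3,-54,0,0,0,0,0.1],[3,-59,0,0,0,0,0.1],[3,-64,0,0,0,0,0.1],[3,-70,0,0,0,0,0.1],[3,-76,0,0,0,0,0.1],[3,-82,0,0,0,0,0.1],[3,-87,0,0,0,0,0.1],[3,-90,0,0,0,0,0.1],[3,-90,0,0,0,0,0.1],[3,-90,0,0,0,0,0.1]],
  ],
)

```text
time_s: 23.9
ee_pos: [529.7, 34.4, 58.8]
ee_rot: [180.0, -0.0, 13.3]
force: [-1.4, -0.4, -2.2]
gripper_width: 21.8
```

Run:
```python
from h import *
c=np.cos(np.radians(13.3));s=np.sin(np.radians(13.3))
x,y,z,w=cmd()
setcmd(x+c*3-s*90,y+s*3+c*90,z,w); f,st=wsave('w13'); print(st['time_s'],st['ee_pos'],cmd(),st['force'],st['gripper_width'])
f=save('scene','scene4'); cv2.imwrite('pics/scene4a.png',cv2.resize(f['color'][200:310,230:380,::-1],None,fx=5,fy=5,interpolation=cv2.INTER_CUBIC))
```

```text
23.9 [529.71520318  34.39820089  58.76946094] [529.689887603839, 34.38685053031944, 61.3, 13.3] [-1.43244241 -0.38933995 -2.23683799] 21.847998826359913
```

View pics/w13.png

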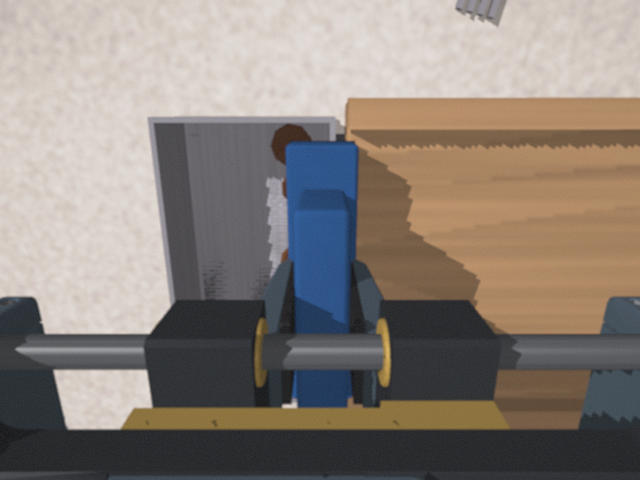

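View pics/scene4a.png

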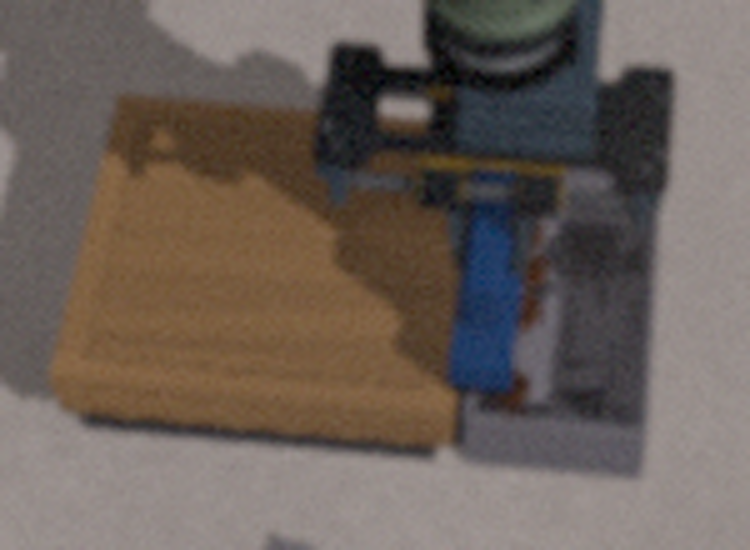

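>>> servo_tool(
  plan=[
    [[0,0,-10,0,0,0,0.1],[0,0,-35,0,0,0,0.1],[0,-20,-75,0,0,0,0.1],[-20,-60,-105,0,0,0,0.1],[-40,-100,-119,0,0,0,0.1],[-50,-130,-119,0,0,0,0.1],[-50,-130,-119,0,0,0,0.1],[-50,-130,-119,0,0,0,0.1]],
  ],
)

```text
time_s: 24.8
ee_pos: [451.1, 149.6, 178.5]
ee_rot: [180.0, -0.1, 13.4]
force: [0.3, -0.6, -1.9]
gripper_width: 22.1
```

Run:
```python
from h import *
c=np.cos(np.radians(13.3));s=np.sin(np.radians(13.3))
x,y,z,w=cmd()
setcmd(x-c*50-s*130,y-s*50+c*130,z+119,w); f,st=wsave('w14'); print(st['time_s'],st['ee_pos'],cmd(),st['force'],st['gripper_width'])
f=save('scene','scene5'); cv2.imwrite('pics/scene5a.png',cv2.resize(f['color'][200:310,230:380,::-1],None,fx=5,fy=5,interpolation=cv2.INTER_CUBIC))
```

```text
24.8 [451.10605036 149.63208903 178.47929694] [451.12447813053103, 149.3976171319357, 180.3, 13.3] [ 0.25759929 -0.64267171 -1.86416964] 22.052453863574854
```

View pics/w14.png

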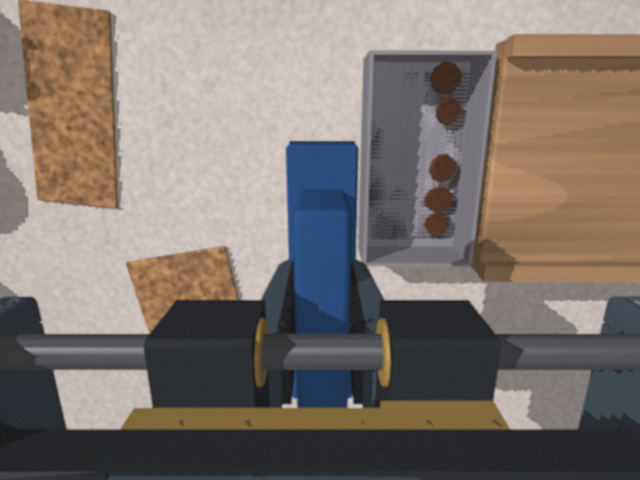

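View pics/scene5a.png

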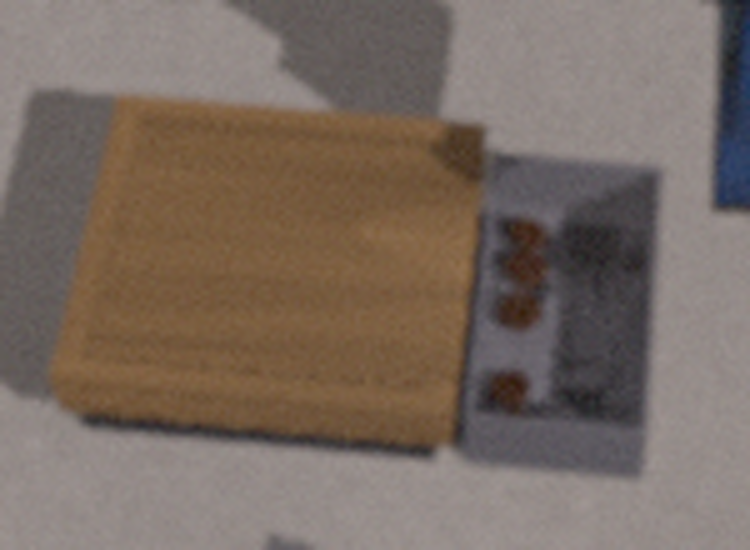

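Run:
```python
from h import *
F=wload('w14');I=(.4,.4,1,1)
WP(F,'cork -x edge',[(37.5,200),(117,208)],4,*I)
WP(F,'cork -y edge',[(110.5,12),(117,208)],4,*I)
need(481,398,100,7.2)
```

```text
cork -x edge [391.9 386.5   4. ]
    [386.8 425.4   4. ] edge 78.5 -82.6
    [396.9 347.5   4. ] edge 78.5 97.4
cork -y edge [484.9 358.    4. ]
    [572.8 368.4   4. ] edge 177.1 -173.2
    [396.9 347.5   4. ] edge 177.1 6.8
shift [  86.3 -235.1   80.3] rz 0.1065 minrows 5.3
```

>>> servo_tool(
  plan=[
    [[10,-30,0,0,0,0.01,0.1],[25,-72,0,0,0,0.03,0.1],[42,-114,0,0,0,0.05,0.1],[58,-156,10,0,0,0.07,0.1],[73,-198,30,0,0,0.09,0.1],[84,-228,60,0,0,0.1065,0.1],[86.3,-235.1,78,0,0,0.1065,0.1],[86.3,-235.1,80.3,0,0,0.1065,0.1],[86.3,-235.1,80.3,0,0,0.1065,0.1],[86.3,-235.1,80.3,0,0,0.1065,0.1]],
  ],
)

```text
time_s: 25.9
ee_pos: [482.3, 397.3, 98.6]
ee_rot: [-180.0, -0.1, 7.1]
force: [0.0, -0.7, -2.7]
gripper_width: 22.0
```

Run:
```python
from h import *
setcmd(481,398,100,7.2); f,st=wsave('w15'); print(st['time_s'],st['ee_pos'],st['ee_rot'],st['force'],st['gripper_width'])
```

```text
25.9 [482.25779967 397.32301659  98.6301201 ] [-1.79965595e+02 -9.95317707e-02  7.10151555e+00] [ 0.01323674 -0.74487021 -2.74558834] 21.99541416345256
```

View pics/w15.png

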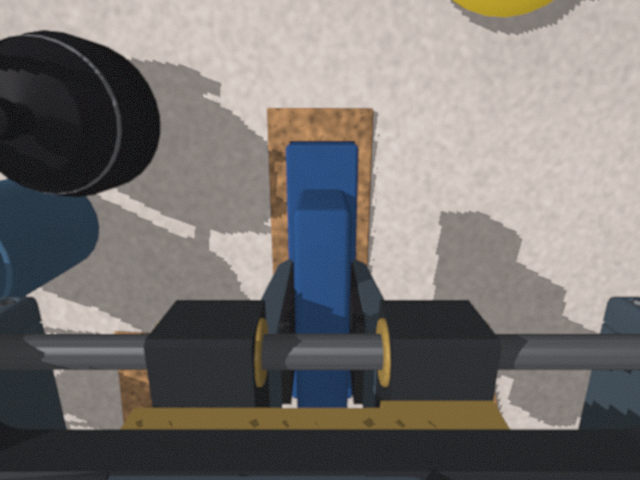

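>>> servo_tool(
  plan=[
    [[0,0,25,0,0,0,0.1],[0,0,52,0,0,0,0.1],[0,0,72,0,0,0,0.1],[0,0,83,0,0,0,0.1],[0,0,87,0,0,0,0.1],[0,0,88,0,0,0,0.1],[0,0,88,0,0,0,0.1],[0,0,88,0,0,0,0.1],[0,0,88.5,0,0,0,0.1],[0,0,89,0,0,0,0.1],[0,0,89.5,0,0,0,0.1],[0,0,90,0,0,0,0.1],[0,0,90,0,0,0,0.1]],
  ],
)

```text
time_s: 27.25
ee_pos: [480.9, 398.1, 7.3]
ee_rot: [180.0, 0.0, 7.2]
force: [-0.9, 0.2, -2.7]
gripper_width: 21.6
```

>>> servo_tool(
  plan=[
    [[0,0,0.5,0,0,0,0.1],[0,0,1,0,0,0,0.1],[0,0,1,0,0,0,0.1]],
  ],
)

```text
time_s: 27.55
ee_pos: [481.0, 398.1, 7.2]
ee_rot: [-180.0, -0.0, 7.2]
force: [-1.6, -0.9, 5.1]
gripper_width: 21.8
```

Contact (force flipped to +5 N). Release and rise.

>>> servo_tool(
  plan=[
    [[0,0,1,0,0,0,0.2],[0,0,1,0,0,0,0.4],[0,0,1,0,0,0,0.6],[0,0,1,0,0,0,0.6],[0,0,1,0,0,0,0.6],[0,0,0,0,0,0,0.6],[0,0,-15,0,0,0,0.6],[0,0,-50,0,0,0,0.6],[0,0,-95,0,0,0,0.6],[0,0,-140,0,0,0,0.6],[-40,0,-180,0,0,0,0.6],[-60,0,-200,0,0,0,0.6],[-60,0,-200,0,0,0,0.6],[-60,0,-200,0,0,0,0.6]],
  ],
)

```text
time_s: 28.95
ee_pos: [421.6, 390.7, 206.7]
ee_rot: [-180.0, -0.1, 7.2]
force: [-0.5, -0.0, -0.1]
gripper_width: 55.1
```

Run:
```python
from h import *
f,st=wsave('w16'); print(st['time_s'],st['ee_pos'],st['ee_rot'],st['force'],st['gripper_width'])
save('scene','scene6');save('top','top6')
```

```text
28.95 [421.55904342 390.70945037 206.74958709] [-1.79974306e+02 -8.54599098e-02  7.23095690e+00] [-0.50714502 -0.0327101  -0.14422702] 55.096872830923225
```

View pics/w16.png

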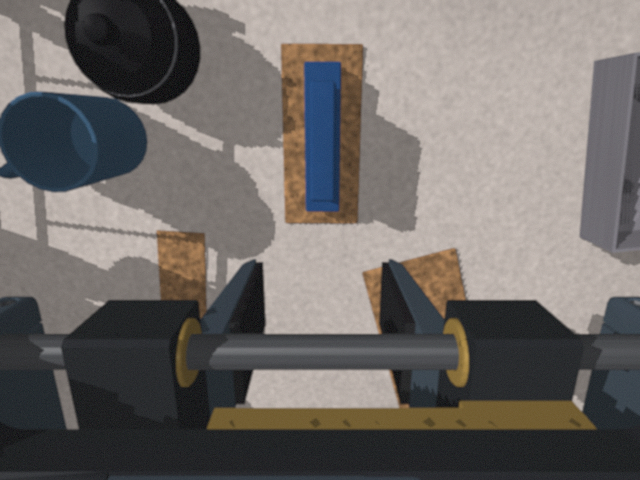

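View pics/scene6.png

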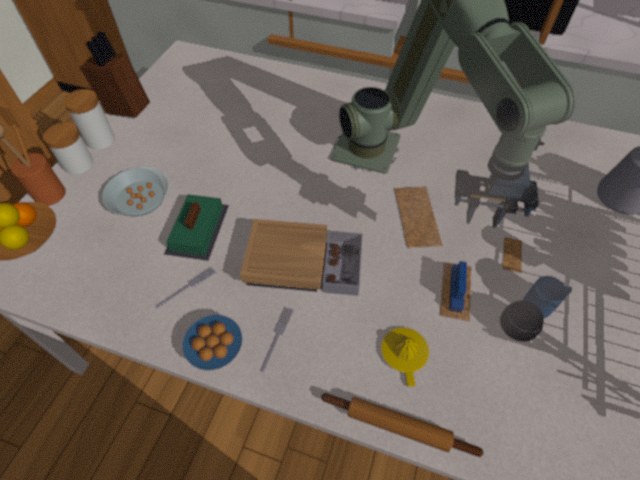

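View pics/top6.png

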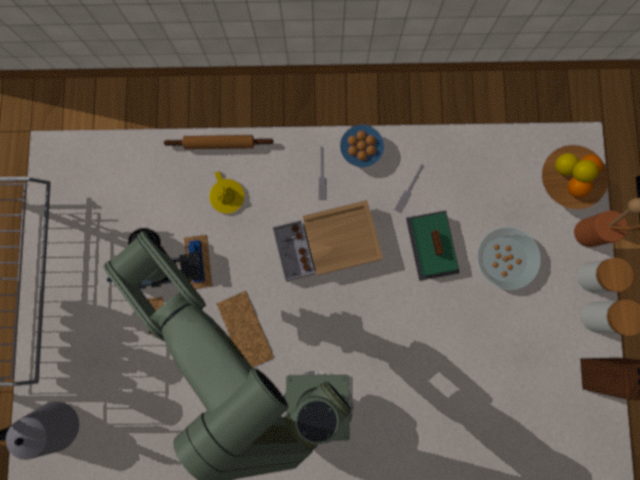

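Run:
```python
from h import *
I=(.4,.4,1,1)
F=wload('w16')
WP(F,'foot',[(305,62),(341,62),(340,212),(306,212)],34,*I)
WP(F,'cork',[(281,44),(364,44),(358,223),(285,223)],4,*I)
F=wload('w7')
WP(F,'lid',[(258,100),(387,99.5),(378.5,304),(268,304)],48,*I)
WP(F,'slate',[(250,87),(396,87)],4,*I)
```

```text
foot [480.3 396.9  34. ]
    [547.2 421.8  34. ] edge 32.5 -82.7
    [551.3 389.6  34. ] edge 139.0 -172.4
    [413.5 371.1  34. ] edge 34.1 97.3
    [409.2 404.9  34. ] edge 139.0 7.0
cork [480.2 397.8   4. ]
    [563.6 448.2   4. ] edge 79.7 -82.7
    [573.7 369.    4. ] edge 178.2 -173.1
    [396.8 347.6   4. ] edge 79.6 97.3
    [386.7 426.6   4. ] edge 178.2 7.0
lid [ 526.3 -395.1   48. ]
    [ 610.8 -324.2   48. ] edge 109.5 -79.8
    [ 630.3 -431.9   48. ] edge 191.7 -169.8
    [ 441.6 -466.    48. ] edge 109.3 100.0
    [ 422.6 -358.4   48. ] edge 191.3 10.3
slate [ 633.4 -376.3    4. ]
    [ 621.3 -308.3    4. ] edge 138.3 -80.0
    [ 645.4 -444.4    4. ] edge 138.3 100.0
```

All centred within ~1–2 mm; handing in.

Run:
```python
from h import *
print(job_done())
```

```text
the job is handed in; nothing more can be done
None
```

The job is done and handed in at about 29 s of the 64 s allowed.

- **Lid:** It came straight up off the tin and is standing on the slate mat. My check puts it about 1.5 mm from the mat's centre and parallel to it.
- **Shells:** One sweep with the scraper took all five over the board's open edge. After the sweep all five showed inside the tin, and the board was clear. The gripper did not touch them.
- **Scraper:** It is standing upright on the middle-sized cork mat, about 1 mm from its centre and aligned with it.
- **Everything else:** The other items look unmoved in the final overhead and scene views.

**What disagreed:**
- The first grip on the lid closed on nothing. The pictures showed the finger ends about 40 mm above the reported TCP, contrary to the description. I corrected for that from then on, and nothing was disturbed.
- One sideways viewing move went the wrong way by about 11 mm while well clear of everything. I corrected it before the next grasp.

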